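Turn the work board over and set out the bit tubes

ROBOT

A 6-joint arm with a two-finger parallel gripper is mounted at the origin on the work surface. World frame = base frame: x ahead of the robot, y to its left, z up, the work surface at z = 0. Lengths are in m, angles in degrees, forces in N, time in s.
With the tool pointing down it reaches from about 0.4 to 0.825 m from the base axis. Payload 7 kg.
Tool frame: the origin (TCP) lies on the centre line of the jaws, within the pads' length; the fingertips stand 17 mm ahead of it and the grasp point (between the pads) lies 2 mm behind it; z points along the fingers, y is the direction in which the jaws open and shut (so a half turn about z gives the same grasp; the last joint's range is limited). The gripper opens to 88 mm and grips with 3 to 60 N. Pads are 19 mm wide; open, the fingers measure 130 mm over their backs; the gripper's body (78 mm by 193 mm) begins 47 mm behind the grasp point.
Start: joints at [79.933, 20.546, 0.682, 0, -70.136, -16.507], TCP at [0.302, 0.604, 0.244] pointing down, gripper open.
Joint ranges: [-176.03, 176.03], [-82.01, 121.73], [-58.28, 71.71], [-173.87, 95.51], [-174.79, -0.11], [-173.66, 173.66]. Speed limits (degrees/s): [136.94, 136.94, 172.46, 180, 180, 180].

INTERFACE

Orientations are given as [roll, pitch, yaw] about the fixed x, y, z axes, in that order (R = Rz(yaw) Ry(pitch) Rx(roll)).
In Python, from plant import telemetry, vision, close_job, recognise, silhouettes, place_of gives the robot as it stands.
- The arm moves only by the shell command python3 -m handwheel 'ROWS'. ROWS is JSON, a list that holds one entry, the list of rows, each a list of 5 numbers: the shift along the tool's x, y, z in m, then the turn about the tool's z in rad, then the closure, from 0 (fully open) to 1 (shut). In form: [[[tx, ty, tz, yaw, gripper], ...]]. A call has 1 to 20 rows; each row shifts and turns the commanded pose from where the row before left it, along the tool's axes as they then stand; what a row does not reach is not made up. A row lasts 1/12 s, in which the tool goes at most 41.7 mm and 7.16 degrees, less where a joint would pass 70% of its speed; a pose out of reach is approached as far as the arm can. A call with a gripper value outside its range is refused whole. The fingers move at their own pace and stop on an object; the grip force is fixed at half the most. Time passes only in rows, so rows that do not move let the fingers close. It gives the time, the measured TCP pose, the force and the opening at its end, in the units of the state.
- telemetry.get_obs(): the state, without advancing time (a new reading comes with each control period).
- vision.snapshot(name): name is "scene" or "side" or "wrist"; returns a dict with "color" (384x512x3 uint8, red, green, blue), "mtx" (3x3 intrinsics, pixels), "cam_to_world" (4x4, takes a point from camera to world coordinates); the wrist camera has in their place "tool_from_camera" (4x4, takes a point from camera to tool coordinates, whose origin is the TCP and whose axes are the flange's). Camera axes: x right, y down, z forward; pixel columns grow to the right and rows downward; lengths in m; the calibration is good to about 2 mm. A picture is of the moment at which its call begins: read the wrist's pose just before it. There is no depth.
- close_job(): hands the job in, once; it reports no verdict.
Trained networks look in a picture, given as the dict that the camera call returned (one of the last four; its "shot" number tells which), for a name from the list of things; names that differ only in an ending like _2 or _b are one class to them, and where a whole thing is asked for, a point or a joint stands for the part that bears it (a point fixed in the world has none). Each returns a list of dicts, best first, with "conf" (0 to 1); they miss things now and then, are a little off and sometimes report something else, mostly with a low value. They report only what shows in the picture. A call takes as long as a camera call. They do not tell look-alikes from the thing itself.
- recognise(name, picture): "xy" ([column, row] in pixels, amid what is visible of it).
- silhouettes(name, picture): "region" (384x512 bool, what is visible of it) and "xy" ([column, row] in pixels, amid what is visible of it).
- place_of(name, picture): "xy" ([column, row] in pixels: a listed point, or the origin of a listed thing).
The state is a dict: "clock": time; "joint_pos": joint angles; "qvel": joint speeds; "tau": joint torques, N m; "tool_pos": TCP position; "orientation": TCP orientation; "force": force on the tool from outside, world axes, zero at the start; "moment": the same for the moment, N m; "opening": finger opening in m.
Only numpy, scipy, OpenCV 4.12 (cv2) and the standard library are available. Lean on these libraries where they do the work, as an engineer would, in place of code of your own. Each camera call takes 0.05 s, during which the arm holds its last target.

TASK

On the raised stand lies a work board with its bare plywood face up: slide it out past the stand's left or right edge so you can get under it, turn it over, and lay it back flat and roughly square on the stand with the green mat face up and nothing sticking out past the stand's edges. Load it with every hexagonal bit tube that lies on the counter, rolling each until its orange-marked flat faces up, and leave them resting on the mat that way. Leave the pump, tyre lever and jar where they are.

Things in the scene. Friction and masses are not known exactly. Their poses are not given: they have to be found in the camera images.
- stand: fixed raised stand of grey metal, top plate 250 mm (its x) x 220 mm (its y) x 5 mm, top surface 90 mm above the counter; its left and right edges lie at y = +-110 mm. Two plate legs 6 mm thick, at x = +-115 mm, reach only from y = -40 to +40 mm, so the 70 mm under each of those two edges is open down to the counter. Origin on the counter below the centre of the top; x points away from the robot, y to its left (yaw within 0.12 rad)
- board: loose flat work board, 180 mm (its x) x 115 mm (its y) x 10 mm, about 0.22 kg, too wide to be gripped across. Origin at its middle (half thickness). Its +z axis comes out of the green mat face with black ribs, -z out of the bare plywood face. It starts plywood face up (z down) wholly on the stand, its long (x) axis roughly along the stand's x, so its long sides face the stand's left and right edges
- tube1: loose black hexagonal bit tube, 60 mm long (its x axis) and 32 mm across the flats (37 mm across the corners), about 0.09 kg. Origin at its middle, 16 mm above what it lies on. Its +z axis comes out of the flat with the orange stripe. It starts lying on the counter beside the stand on one of its flats, its length within about 0.5 rad of pointing at the robot's base, orange not on top; a hard knock can roll it; may be absent
- tube2: a second tube like tube1; may be absent
- tube3: a third tube like tube1; may be absent
- tube4: a fourth tube like tube1; may be absent
- pump: loose blue mini pump lying down, 195 mm long (x), 25 mm thick, origin under its middle. To be left alone
- lever: loose white tyre lever lying flat, 125 x 16 x 6 mm, origin under its middle. To be left alone
- jar: loose capped glass jar, 64 mm across, 90 mm tall, origin under its centre. To be left alone
Things that resemble listed ones, but are neither listed nor needed, are in the scene too. Of the things that look like the board, the smaller one is meant. Leave any yellow look-alike of the tube1 alone.

How it is judged (in metres and radians):
On the way, in this order (a step that is already met when the one before it is completed fails the run):
1. the board, still plywood face up, is slid out so that one long side sticks out past the stand's left or right edge by 20 mm or more ((y of board in the frame of stand below -0.0725 m or y of board in the frame of stand above 0.0725 m) and angle between board's own z axis and vertical above 2.9 rad and z of board in the frame of stand above 0.085 m), for 0.1 s.
2. the board lies turned over, green mat up, flat on the stand and fully back on it, and let go (angle between board's own z axis and vertical below 0.06 rad and y of board in the frame of stand between -0.058 and 0.058 m and x of board in the frame of stand between -0.042 and 0.042 m and z of board in the frame of stand between 0.09 and 0.1 m and angle between the x axis of board and the x axis of stand, either way round below 0.3 rad and linear speed of board below 0.02 m/s and contact force between board and the fingers below 0.1 N), for 0.2 s.
At the end, for the whole second after the job is handed in: Board flat on the stand (0.06 rad), green mat up, square to it within 0.3 rad, its centre within 42 mm (stand's x) and 58 mm (its y) of the middle of the stand top; every tube present lies on the mat, orange flat up (0.12 rad), its centre over the board; all at rest, released (angle between board's own z axis and vertical below 0.06 rad and y of board in the frame of stand between -0.058 and 0.058 m and x of board in the frame of stand between -0.042 and 0.042 m and z of board in the frame of stand between 0.09 and 0.1 m and angle between the x axis of board and the x axis of stand, either way round below 0.3 rad and linear speed of each of board, tube1, tube2, tube3, tube4 below 0.02 m/s and y of tube1 in the frame of board between -0.056 and 0.056 m and x of tube1 in the frame of board between -0.088 and 0.088 m and z of tube1 in the frame of board between 0.015 and 0.028 m and angle between each of tube1, tube2, tube3, tube4's own z axis and vertical below 0.12 rad and y of tube2 in the frame of board between -0.056 and 0.056 m and x of tube2 in the frame of board between -0.088 and 0.088 m and z of tube2 in the frame of board between 0.015 and 0.028 m and y of tube3 in the frame of board between -0.056 and 0.056 m and x of tube3 in the frame of board between -0.088 and 0.088 m and z of tube3 in the frame of board between 0.015 and 0.028 m and y of tube4 in the frame of board between -0.056 and 0.056 m and x of tube4 in the frame of board between -0.088 and 0.088 m and z of tube4 in the frame of board between 0.015 and 0.028 m); the robot touches nothing.
It fails at once if the pump is shoved more than 25 mm (distance of pump from where it was at the start of the episode above 0.025 m).
It fails at once if the lever is shoved more than 25 mm (distance of lever from where it was at the start of the episode above 0.025 m).
It fails at once if the jar is shoved more than 25 mm (distance of jar from where it was at the start of the episode above 0.025 m).
It fails at once if the jar is tipped over (angle between jar's own z axis and vertical above 0.5 rad).
Of tube1, tube2, tube3, tube4 only 2 to 3 are there at a start; the rules pass over those that are not, and their reading is None.
At some moment in a run one of tube1, tube2, tube3, tube4 may be knocked a few centimetres aside while the robot is not near it.
It also fails if it takes over 210 s, if anything falls off the work surface, if the arm or the gripper's body presses on something with over 40 N, if the wrist force passes 120 N, or if a joint passes its speed limit or range.

## Working session

There is one attempt and no reset: what is moved stays moved. The work goes in short steps, Python scripts to look and compute and a shell command to move; the robot and the scene stay as the last step left them, time stands still between calls to the robot, and variables do not carry over. Pictures are saved under pics/ and viewed, and the job is handed in when it is done.

I'll start by looking at the state and the cameras.

```bash
ls && mkdir -p pics
python3 - <<'E'
from plant import telemetry, vision
import cv2
print(telemetry.get_obs())
for n in ["scene","side","wrist"]:
    s=vision.snapshot(n)
    cv2.imwrite(f"pics/{n}0.png",cv2.resize(s["color"][:,:,::-1],(800,600),interpolation=cv2.INTER_CUBIC))
    print(n,s["mtx"].tolist(),(s.get("cam_to_world") if n!="wrist" else s["tool_from_camera"]).round(4).tolist(),s.get("shot"))
E
```

```text
pics
{'clock': 0.0, 'joint_pos': array([ 7.99335371e+01,  2.05889247e+01,  6.34634014e-01, -2.17148600e-02,
       -7.01368846e+01, -1.65068920e+01]), 'qvel': array([ 0.03967429,  0.12814859,  0.09179501,  0.02983193, -0.01091563,
       -0.00367016]), 'tau': array([-1.54633934e-03, -5.82724714e+01,  2.93052953e+01,  6.99731693e+00,
        6.71006273e-03, -1.73979934e-04]), 'tool_pos': array([0.30176244, 0.60326935, 0.24265253]), 'orientation': array([ 1.79906782e+02, -6.33610122e-03, -2.65807441e+01]), 'force': array([ 0.18410191,  0.50418095, -0.50730604]), 'moment': array([ 0.0200948 ,  0.01388621, -0.0157952 ]), 'opening': 0.08797558909571461}
scene [[498.55092419955645, 0.0, 251.22487815822691], [0.0, 498.55092419955645, 189.3041862843514], [0.0, 0.0, 1.0]] [[-0.7469, 0.379, -0.5464, 1.3469], [0.665, 0.4196, -0.6179, 0.9747], [-0.0049, -0.8248, -0.5654, 0.9747], [0.0, 0.0, 0.0, 1.0]] 1
side [[385.58496828086277, 0.0, 250.1576385277063], [0.0, 385.58496828086277, 191.02756451972598], [0.0, 0.0, 1.0]] [[0.8625, -0.3024, 0.4057, 0.0272], [-0.506, -0.5224, 0.6864, -0.7978], [0.0044, -0.7973, -0.6036, 0.8246], [0.0, 0.0, 0.0, 1.0]] 2
wrist [[321.80156892074996, 0.0, 256.61455812212256], [0.0, 321.80156892074996, 195.44362218061028], [0.0, 0.0, 1.0]] [[-0.0007, -0.9669, -0.255, 0.0675], [1.0, -0.0007, -0.0001, -0.0002], [-0.0001, -0.255, 0.9669, -0.1405], [0.0, 0.0, 0.0, 1.0]] 3
```

```bash
cat > h.py <<'E'
import numpy as np, cv2
from plant import telemetry, vision, recognise, silhouettes, place_of
from scipy.spatial.transform import Rotation as Ro
def pose():
    o=telemetry.get_obs(); R=Ro.from_euler('xyz',o['orientation'],degrees=True).as_matrix()
    return o,R,np.array(o['tool_pos'])
def snap(n):
    o,R,p=pose()
    s=vision.snapshot(n)
    if n=='wrist':
        T=np.eye(4);T[:3,:3]=R;T[:3,3]=p
        s['cw']=T@s['tool_from_camera']
    else: s['cw']=s['cam_to_world']
    return s
def ray(s,uv):
    d=np.linalg.inv(s['mtx'])@np.array([uv[0],uv[1],1.0]); T=s['cw']
    return T[:3,3],T[:3,:3]@d
def at_z(s,uv,z):
    c,d=ray(s,uv); return c+d*(z-c[2])/d[2]
def proj(s,P):
    q=np.linalg.inv(s['cw'])@np.append(P,1.0); u=s['mtx']@q[:3]; return u[:2]/u[2]
def save(s,name,box=None,scale=None):
    im=s['color'][:,:,::-1]
    if box: x0,y0,x1,y1=box; im=im[y0:y1,x0:x1]
    f=scale or min(800/im.shape[1],600/im.shape[0])
    cv2.imwrite('pics/'+name,cv2.resize(im,None,fx=f,fy=f,interpolation=cv2.INTER_CUBIC))
E
python3 - <<'E'
from h import *
hz={'stand':0.0,'board':.095,'tube1':.016,'pump':0,'lever':0,'jar':0}
for n in ["scene","side"]:
    s=snap(n)
    for k,z in hz.items():
        for d in place_of(k,s)[:5]:
            print(n,k,round(d['conf'],2),np.round(d['xy'],1),at_z(s,d['xy'],z).round(3), at_z(s,d['xy'],.09 if k=='stand' else .01).round(3))
E
```

```text
scene stand 0.7 [226.4 214.1] [ 0.558 -0.038  0.   ] [0.631 0.055 0.09 ]
scene board 0.81 [216.1 187.2] [ 0.571 -0.069  0.095] [ 0.496 -0.17   0.01 ]
scene board 0.7 [243.9 161.3] [ 0.403 -0.129  0.095] [ 0.312 -0.236  0.01 ]
scene board 0.23 [323.7 273.5] [0.61  0.413 0.095] [0.539 0.359 0.01 ]
scene tube1 0.72 [324.2 273.3] [0.542 0.363 0.016] [0.537 0.359 0.01 ]
scene tube1 0.51 [341.1 250.3] [0.435 0.333 0.016] [0.429 0.329 0.01 ]
scene tube1 0.47 [168.8 169.4] [ 0.557 -0.368  0.016] [ 0.552 -0.376  0.01 ]
scene pump 0.6 [134.3 191.3] [ 0.712 -0.351  0.   ] [ 0.719 -0.338  0.01 ]
scene lever 0.64 [286.4 301.7] [0.681 0.357 0.   ] [0.688 0.363 0.01 ]
scene jar 0.7 [252.3 282.6] [0.701 0.246 0.   ] [0.708 0.254 0.01 ]
side stand 0.89 [270.1 224.5] [ 0.547 -0.044  0.   ] [ 0.49  -0.126  0.09 ]
side board 0.77 [230.5 295. ] [ 0.277 -0.289  0.095] [ 0.306 -0.229  0.01 ]
side board 0.72 [278.7 201.9] [ 0.565 -0.058  0.095] [0.627 0.028 0.01 ]
side tube1 0.78 [344.6 288.8] [ 0.57  -0.366  0.016] [ 0.574 -0.363  0.01 ]
side tube1 0.72 [211.9 165.9] [0.525 0.331 0.016] [0.529 0.339 0.01 ]
side tube1 0.55 [190.7 173.6] [0.435 0.324 0.016] [0.438 0.332 0.01 ]
side pump 0.81 [381.6 269.5] [ 0.716 -0.358  0.   ] [ 0.707 -0.363  0.01 ]
side lever 0.64 [241.7 153.6] [0.679 0.374 0.   ] [0.671 0.36  0.01 ]
side jar 0.65 [261.4 164.7] [0.705 0.265 0.   ] [0.697 0.252 0.01 ]
```

```bash
python3 - <<'E'
from h import *
s=snap('scene'); save(s,'sc_a.png',(100,120,340,300)); 
s=snap('side'); save(s,'si_a.png',(170,120,420,320));
E
python3 - <<'E'
from h import *
s=snap('scene'); g=snap('side')
S=np.array([(247,232),(372,347),(598,247),(464,149)])/3.3333+[100,120]
G=np.array([(160,213),(365,160),(474,272),(245,346)])/3.0+[170,120]
for n,cam,C in(('scene',s,S),('side',g,G)):
    P=np.array([at_z(cam,c,.09) for c in C]); print(n,P[:,:2].round(3).tolist(),P.mean(0).round(3))
SB=np.array([(285,235),(348,295),(513,226),(438,172)])/3.3333+[100,120]
GB=np.array([(227,232),(378,186),(438,245),(278,294)])/3.0+[170,120]
for n,cam,C in(('scene',s,SB),('side',g,GB)):
    P=np.array([at_z(cam,c,.1) for c in C]); print(n,P[:,:2].round(3).tolist(),P.mean(0).round(3))
    m=silhouettes('board',cam)
    for r in m[:3]: print(r['conf'],r['xy'],r['region'].sum())
E
```

```text
scene [[0.673, -0.153], [0.692, 0.063], [0.445, 0.086], [0.424, -0.129]] [ 0.559 -0.033  0.09 ]
side [[0.448, 0.08], [0.692, 0.053], [0.672, -0.161], [0.423, -0.138]] [ 0.558 -0.042  0.09 ]
scene [[0.657, -0.113], [0.67, 0.001], [0.49, 0.018], [0.482, -0.101]] [ 0.575 -0.049  0.1  ]
0.74 [250.9, 160.5] 1350
0.69 [217.2, 187.5] 1411
side [[0.486, 0.006], [0.666, -0.006], [0.659, -0.119], [0.481, -0.102]] [ 0.573 -0.055  0.1  ]
0.69 [280.8, 201.6] 1570
0.59 [230.3, 299.0] 5287
```

Two black tubes: A (0.535, 0.345) left and B (0.56, -0.37) right. The yellow one is a decoy. The stand centre is (0.559, -0.038) at a yaw of about -0.10, and the board is at (0.574, -0.052). Next I'll find out how the arm behaves at its reach limit, in free air.

```bash
python3 -m handwheel '[[[0.027,0.004,0,0,0],[0.027,0.004,0,0,0],[0.027,0.004,0,0,0],[0.027,0.004,0,0,0],[0.027,0.004,0,0,0],[0.027,0.004,0,0,0],[0.027,0.004,0,0,0],[0.027,0.004,0,0,0],[0.01,-0.028,0,0,0],[0.01,-0.028,0,0,0],[0.01,-0.028,0,0,0],[0.01,-0.028,0,0,0],[0.01,-0.028,0,0,0],[0.01,-0.028,0,0,0],[0.01,-0.028,0,0,0],[0.01,-0.028,0,0,0]]]'; python3 -c "
from h import *
o,R,p=pose();print(o['joint_pos'].round(2),o['orientation'].round(2),p.round(3),o['clock'])"
```

```text
clock: 2.48
tool_pos: [0.6535, 0.6437, 0.2436]
orientation: [-180.0, -0.0, -26.6]
force: [0.1, 0.4, 0.4]
opening: 0.0873
[ 56.64  46.1   44.69   0.   -88.59   6.79] [-179.99   -0.    -26.57] [0.653 0.644 0.244] 2.4833
```

```bash
python3 -m handwheel '[[[0.01,-0.028,0,0,0],[0.01,-0.028,0,0,0],[0.01,-0.028,0,0,0],[0.01,-0.028,0,0,0],[0.01,-0.028,0,0,0],[0.01,-0.028,0,0,0]]]'; python3 -c "
from h import *
o,R,p=pose();print(o['joint_pos'].round(2),o['orientation'].round(2),p.round(3),o['clock'])"
```

```text
clock: 2.98
tool_pos: [0.7318, 0.7175, 0.2156]
orientation: [-176.6, -1.7, -26.6]
force: [0.4, 0.4, 2.0]
opening: 0.0875
[ 55.64  61.21  71.58   1.18 -96.76   7.96] [-176.59   -1.65  -26.63] [0.732 0.717 0.216] 2.9833
```

```bash
python3 -m handwheel '[[[0.01,-0.028,0,0,0],[0.01,-0.028,0,0,0],[0.01,-0.028,0,0,0],[0.01,-0.028,0,0,0],[0.01,-0.028,0,0,0],[0.01,-0.028,0,0,0]]]'; python3 -c "
from h import *
o,R,p=pose();print(o['joint_pos'].round(2),o['orientation'].round(2),p.round(3),o['clock'])"
```

```text
clock: 3.48
tool_pos: [0.7736, 0.7563, 0.1971]
orientation: [-169.7, -4.7, -27.0]
force: [0.2, -0.1, -0.3]
opening: 0.0878
[ 55.65  63.07  71.64   3.26 -87.74   7.96] [-169.7    -4.69  -27.  ] [0.774 0.756 0.197] 3.4833
```

Run:
```python
from h import *
s=snap('scene'); g=snap('side')
f=.64
for n,c,pts in(('scene',s,[(45,260),(375,598),(410,110),(100,250),(170,275),(795,540),(740,598)]),('side',g,[(45,240),(385,163),(175,210),(740,570),(665,455)])):
    for p in pts: print(n,p,at_z(c,np.array(p)*f,0).round(2))
m=recognise('pump',s); print(m)
for k in('pump',):
  for c in (s,g):
    r=silhouettes(k,c)[0]['region']; ys,xs=np.nonzero(r)
    P=np.array([at_z(c,(x,y),.012)[:2] for x,y in zip(xs,ys)]); 
    mu=P.mean(0); u,sv,vt=np.linalg.svd(P-mu,full_matrices=False); t=(P-mu)@vt[0]; print(k,mu.round(3),vt[0].round(2),(mu+vt[0]*t.min()).round(3),(mu+vt[0]*t.max()).round(3))
```

```text
scene (45, 260) [ 0.92 -0.76  0.  ]
scene (375, 598) [0.93 0.46 0.  ]
scene (410, 110) [-0.38 -0.88  0.  ]
scene (100, 250) [ 0.8  -0.71  0.  ]
scene (170, 275) [ 0.73 -0.5   0.  ]
scene (795, 540) [0.39 0.81 0.  ]
scene (740, 598) [0.54 0.8  0.  ]
side (45, 240) [-0.07  0.8   0.  ]
side (385, 163) [0.93 0.77 0.  ]
side (175, 210) [0.27 0.8  0.  ]
side (740, 570) [ 0.69 -0.66  0.  ]
side (665, 455) [ 0.76 -0.47  0.  ]
[{'xy': [139.1, 189.2], 'conf': 0.58}, {'xy': [250.5, 273.0], 'conf': 0.18}]
pump [ 0.709 -0.341] [0.11 0.99] [ 0.696 -0.458] [ 0.721 -0.231]
pump [ 0.709 -0.349] [-0.11 -0.99] [ 0.722 -0.235] [ 0.699 -0.443]
```

```bash
cat >> h.py <<'E'
def st():
    o,R,p=pose()
    d=R[:,2]; print('t',round(o['clock'],2),'p',p.round(4),'d az %.1f el %.1f'%(np.degrees(np.arctan2(d[1],d[0])),np.degrees(np.arcsin(d[2]))),'y',R[:,1].round(3),'x',R[:,0].round(3),'J',o['joint_pos'].round(1),'F',np.round(o['force'],1),'op',round(o['opening'],4))
def go(target,n=None):
    o,R,p=pose(); v=R.T@(np.array(target)-p); L=np.linalg.norm(v); n=n or int(np.ceil(L/.04)); print('tool delta',v.round(4),'n',n,'per row',(v/n).round(4))
E
python3 -c "
from h import *
st();go([.28,.28,.3])"
```

```text
t 3.73 p [0.7732 0.7558 0.1984] d az 38.8 el -78.7 y [-0.434 -0.883 -0.178] x [ 0.888 -0.452  0.081] J [ 55.7  63.   71.7   3.2 -87.9   8. ] F [ 0.4 -0.5 -0.6] op 0.0877
tool delta [-0.2145  0.6162 -0.2331] n 18 per row [-0.0119  0.0342 -0.0129]
```

```bash
python3 -m handwheel '[[[-0.012,0.034,-0.013,0,0],[-0.012,0.034,-0.013,0,0],[-0.012,0.034,-0.013,0,0],[-0.012,0.034,-0.013,0,0],[-0.012,0.034,-0.013,0,0],[-0.012,0.034,-0.013,0,0],[-0.012,0.034,-0.013,0,0],[-0.012,0.034,-0.013,0,0],[-0.012,0.034,-0.013,0,0],[-0.012,0.034,-0.013,0,0],[-0.012,0.034,-0.013,0,0],[-0.012,0.034,-0.013,0,0],[-0.012,0.034,-0.013,0,0],[-0.012,0.034,-0.013,0,0],[-0.012,0.034,-0.013,0,0],[-0.012,0.034,-0.013,0,0],[-0.012,0.034,-0.013,0,0],[-0.012,0.034,-0.013,0,0]]]' >/dev/null; python3 -c "
from h import *
st();go([.28,.28,.3])"
```

```text
t 5.23 p [0.3    0.3035 0.2992] d az 39.0 el -78.6 y [-0.434 -0.883 -0.18 ] x [ 0.888 -0.453  0.081] J [ 78.8 -13.9 -33.5   8.2 -61.9 -18.8] F [-1.3  0.3  2.1] op 0.0876
tool delta [-0.0071  0.0293 -0.0067] n 1 per row [-0.0071  0.0293 -0.0067]
```

```bash
python3 -m handwheel '[[[-0.012,0.027,-0.006,0,0],[-0.012,0.027,-0.006,0,0],[-0.012,0.027,-0.006,0,0],[-0.012,0.027,-0.006,0,0],[-0.012,0.027,-0.006,0,0],[-0.012,0.027,-0.006,0,0]]]' >/dev/null; python3 -c "
from h import *
st();"
```

```text
t 5.73 p [0.1801 0.2078 0.3012] d az 39.7 el -78.8 y [-0.436 -0.882 -0.177] x [ 0.888 -0.454  0.078] J [118.1 -39.2 -44.9  11.  -82.2 -56.1] F [-2.3 -0.2 -0.2] op 0.0875
```

```bash
python3 -m handwheel '[[[-0.003,0.007,0.038,0,0],[-0.003,0.007,0.038,0,0],[-0.003,0.007,0.038,0,0]]]' >/dev/null; python3 -c "
from h import *
st();"
```

```text
t 5.98 p [0.179  0.2115 0.1889] d az 41.7 el -79.2 y [-0.431 -0.886 -0.173] x [ 0.891 -0.448  0.07 ] J [115.6 -35.2 -58.3  11.5 -64.3 -56.6] F [  48.9  -30.3 -101.4] op 0.0873
```

```bash
python3 -m handwheel '[[[0,0,0,0,0]]]'; python3 -c "
from h import *
st();"
```

```text
clock: 6.07
tool_pos: [0.1791, 0.2138, 0.1901]
orientation: [-169.9, -4.1, -26.8]
force: [-0.0, 1.0, 1.4]
opening: 0.0879
t 6.07 p [0.1791 0.2138 0.1901] d az 41.5 el -79.2 y [-0.433 -0.884 -0.174] x [ 0.89  -0.45   0.071] J [115.2 -34.7 -58.1  11.6 -64.  -56.5] F [-0.   1.   1.4] op 0.0879
```

```bash
python3 -m handwheel '[[[-0.001,0.002,0.012,0,0],[-0.001,0.002,0.012,0,0],[-0.001,0.002,0.012,0,0],[-0.001,0.002,0.012,0,0],[-0.001,0.002,0.012,0,0],[-0.001,0.002,0.012,0,0]]]' ; python3 -c "
from h import *
st();"
```

```text
clock: 6.57
tool_pos: [0.1961, 0.2274, 0.1512]
orientation: [-172.6, -3.2, -26.8]
force: [0.2, 0.7, -0.1]
opening: 0.0876
t 6.57 p [0.1961 0.2274 0.1512] d az 39.8 el -81.9 y [-0.44  -0.889 -0.128] x [ 0.891 -0.45   0.056] J [100.3 -22.5 -58.2   9.1 -50.7 -42.4] F [ 0.2  0.7 -0.1] op 0.0876
```

```bash
python3 -m handwheel '[[[-0.006,0.014,0,0,0],[-0.006,0.014,0,0,0],[-0.006,0.014,0,0,0],[-0.006,0.014,0,0,0],[-0.006,0.014,0,0,0],[-0.006,0.014,0,0,0]]]' ; python3 -c "
from h import *
st();"
```

```text
clock: 7.07
tool_pos: [0.1412, 0.1852, 0.1743]
orientation: [-175.0, -2.2, -26.9]
force: [-1.1, -0.8, 1.9]
opening: 0.0877
t 7.07 p [0.1412 0.1852 0.1743] d az 39.2 el -84.5 y [-0.447 -0.89  -0.088] x [ 0.892 -0.451  0.039] J [128.1 -40.3 -58.2   5.8 -72.1 -66.7] F [-1.1 -0.8  1.9] op 0.0877
```

```bash
python3 -m handwheel '[[[0.003,-0.004,0.012,0,0],[0.003,-0.004,0.012,0,0],[0.002,-0.003,0.012,0,0],[0,0,0.012,0,0],[0,0,0.012,0,0],[0,0,0.012,0,0],[0,0,0.012,0,0],[0,0,0.012,0,0]]]' ; python3 -c "
from h import *
st();"
```

```text
clock: 7.73
tool_pos: [0.175, 0.2178, 0.1149]
orientation: [-177.5, -0.9, -26.6]
force: [0.1, 0.5, 0.1]
opening: 0.0876
t 7.73 p [0.175  0.2178 0.1149] d az 44.5 el -87.4 y [-0.446 -0.894 -0.043] x [ 0.894 -0.447  0.015] J [ 98.4 -16.9 -58.2   2.9 -47.1 -36.9] F [0.1 0.5 0.1] op 0.0876
```

```bash
python3 -m handwheel '[[[-0.003,0.007,0.008,0,0],[-0.003,0.007,0.008,0,0],[-0.003,0.007,0.008,0,0],[-0.003,0.007,0.008,0,0],[-0.003,0.007,0.008,0,0]]]' ; python3 -c "
from h import *
st();go([.3,.3,.25]);go([.5,-.25,.25])"
```

```text
clock: 8.15
tool_pos: [0.1614, 0.2134, 0.0987]
orientation: [-179.6, 0.5, -26.5]
force: [0.5, 0.6, -0.4]
opening: 0.088
t 8.15 p [0.1614 0.2134 0.0987] d az 118.9 el -89.4 y [-0.446 -0.895 -0.006] x [ 0.895 -0.446 -0.009] J [ 98.3 -14.4 -58.2  -0.3 -45.6 -34.5] F [ 0.5  0.6 -0.4] op 0.088
tool delta [ 0.0841 -0.1403 -0.1512] n 6 per row [ 0.014  -0.0234 -0.0252]
tool delta [ 0.5083  0.2629 -0.1575] n 15 per row [ 0.0339  0.0175 -0.0105]
```

```bash
python3 -m handwheel '[[[0.014,-0.023,-0.025,0,0],[0.014,-0.023,-0.025,0,0],[0.014,-0.023,-0.025,0,0],[0.014,-0.023,-0.025,0,0],[0.014,-0.023,-0.025,0,0],[0.014,-0.023,-0.025,0,0],[0,0,0,0.12,0],[0,0,0,0.12,0],[0,0,0,0.12,0],[0,0,0,0.12,0],[0,0,0,0.12,0],[0,0,0,0.12,0],[0,0,0,0.12,0],[0,0,0,0.12,0],[0,0,0,0.12,0],[0,0,0,0.12,0]]]' ; python3 -c "
from h import *
st();go([.564,-.148,.2])"
```

```text
clock: 9.48
tool_pos: [0.2987, 0.2981, 0.2488]
orientation: [179.7, 0.5, -95.6]
force: [-0.3, -0.0, 0.0]
opening: 0.0874
t 9.48 p [0.2987 0.2981 0.2488] d az 118.7 el -89.4 y [-0.995  0.097  0.006] x [-0.097 -0.995 -0.009] J [ 71.6  -4.7 -28.5  -0.5 -65.8 -76.9] F [-0.3 -0.   0. ] op 0.0874
tool delta [ 0.4187 -0.3076  0.0434] n 14 per row [ 0.0299 -0.022   0.0031]
```

```bash
python3 -m handwheel '[[[0.03,-0.022,0.003,0,0],[0.03,-0.022,0.003,0,0],[0.03,-0.022,0.003,0,0],[0.03,-0.022,0.003,0,0],[0.03,-0.022,0.003,0,0],[0.03,-0.022,0.003,0,0],[0.03,-0.022,0.003,0,0],[0.03,-0.022,0.003,0,0],[0.03,-0.022,0.003,0,0],[0.03,-0.022,0.003,0,0],[0.03,-0.022,0.003,0,0],[0.03,-0.022,0.003,0,0],[0.03,-0.022,0.003,0,0],[0.03,-0.022,0.003,0,0],[0,0,0,0,0]]]' ; python3 -c "
from h import *
st();go([.564,-.148,.14])
s=snap('wrist'); save(s,'w1.png'); s=snap('side'); save(s,'s1.png',(170,100,420,320))"
```

```text
clock: 10.73
tool_pos: [0.5691, -0.152, 0.1999]
orientation: [179.6, 0.4, -95.4]
force: [1.7, 0.6, -0.4]
opening: 0.0877
t 10.73 p [ 0.5691 -0.152   0.1999] d az 128.2 el -89.4 y [-0.996  0.094  0.007] x [-0.094 -0.996 -0.008] J [  3.7  14.6 -13.5  -0.6 -62.2  -8.9] F [ 1.7  0.6 -0.4] op 0.0877
tool delta [-0.003   0.005   0.0599] n 2 per row [-0.0015  0.0025  0.03  ]
```

```bash
python3 -c "
from h import *
s=snap('wrist')
for p,z in(((201,311),.09),((680,314),.09),((300,386),.09),((520,386),.09),((300,388),.1),((520,388),.1)): print(p,at_z(s,np.array(p)*.64,z).round(4))
"
```

```text
(201, 311) [ 0.6686 -0.1565  0.09  ]
(680, 314) [ 0.4213 -0.1308  0.09  ]
(300, 386) [ 0.624  -0.1099  0.09  ]
(520, 386) [ 0.5057 -0.0983  0.09  ]
(300, 388) [ 0.6216 -0.1131  0.1   ]
(520, 388) [ 0.5079 -0.1019  0.1   ]
```

```bash
python3 -m handwheel '[[[0,0,0.03,0,0],[0,0,0.03,0,0],[0,0,0.02,0,0],[0,0,0.0085,0,0],[0,0,0,0,0]]]' ; python3 -c "
from h import *
st()"
```

```text
clock: 11.3
tool_pos: [0.5655, -0.146, 0.1118]
orientation: [179.5, 0.5, -95.2]
force: [-0.4, 0.1, 1.0]
opening: 0.0876
t 11.3 p [ 0.5655 -0.146   0.1118] d az 129.8 el -89.3 y [-0.996  0.09   0.008] x [-0.09  -0.996 -0.008] J [  4.3  19.1 -20.   -0.7 -51.3  -9.1] F [-0.4  0.1  1. ] op 0.0876
```

```bash
python3 -m handwheel '[[[-0.015,0,0,0,0],[-0.01,0,0,0,0],[-0.01,0,0,0,0],[-0.01,0,0,0,0],[-0.01,0,0,0,0],[-0.01,0,0,0,0],[-0.01,0,0,0,0],[-0.01,0,0,0,0],[-0.01,0,0,0,0],[-0.01,0,0,0,0],[0,0,0,0,0]]]' ; python3 -c "
from h import *
st(); s=snap('scene'); save(s,'s2.png',(100,120,340,300))"
```

```text
clock: 12.22
tool_pos: [0.577, -0.0409, 0.1145]
orientation: [179.8, 0.5, -95.2]
force: [0.0, -0.1, 0.0]
opening: 0.0874
t 12.22 p [ 0.577  -0.0409  0.1145] d az 109.5 el -89.4 y [-0.996  0.091  0.004] x [-0.091 -0.996 -0.009] J [ 14.9  18.3 -20.8  -0.7 -50.9 -19.7] F [ 0.  -0.1  0. ] op 0.0874
```

```bash
python3 -m handwheel '[[[0,0,0.003,0,0],[-0.0085,0,0,0,0],[-0.0085,0,0,0,0],[-0.0085,0,0,0,0],[-0.0085,0,0,0,0],[0,0,0,0,0],[0,0,0,0,0]]]' ; python3 -c "
from h import *
st(); s=snap('scene'); save(s,'s3.png',(100,120,340,300))
s=snap('side'); save(s,'s3b.png',(170,100,420,320))"
```

```text
clock: 12.85
tool_pos: [0.5797, -0.008, 0.1113]
orientation: [179.7, 0.5, -95.2]
force: [-0.9, -0.4, 0.9]
opening: 0.0875
t 12.85 p [ 0.5797 -0.008   0.1113] d az 115.0 el -89.4 y [-0.996  0.091  0.005] x [-0.091 -0.996 -0.009] J [ 18.1  18.7 -20.8  -0.7 -50.6 -22.9] F [-0.9 -0.4  0.9] op 0.0875
```

```bash
python3 -c "
from h import *
s=snap('scene')
SB=np.array([(352,295),(423,353),(590,281),(516,225)])/3.3333+[100,120]
P=np.array([at_z(s,c,.1) for c in SB])[:,:2]; print(P.round(4).tolist(),P.mean(0))
c=np.array([.557,-.036]);a=-.1036
R=np.array([[np.cos(a),-np.sin(a)],[np.sin(a),np.cos(a)]])
print(((P-c)@R).round(4).tolist(),((P.mean(0)-c)@R).round(4))
"
```

```text
[[0.6676, 0.0035], [0.6729, 0.1087], [0.4972, 0.129], [0.4867, 0.0189]] [0.58111328 0.06501732]
[[0.1059, 0.0507], [0.1004, 0.1559], [-0.0765, 0.158], [-0.0756, 0.0473]] [0.0135 0.103 ]
```

```bash
python3 -m handwheel '[[[0.015,0,0,0,0],[0.015,0,-0.02,0,0],[0.01,0,-0.035,0,0],[0,0,-0.035,0,0],[0,0,-0.035,0,0],[0,0,-0.035,0,0],[0,0,-0.035,0,0],[0,0,-0.035,0.12,0],[0,0,-0.015,0.12,0],[0,0,0,0.12,0],[0,0,0,0.12,0],[0,0,0,0.12,0],[0,0,0,0.12,0],[0,0,0,0.12,0],[0,0,0,0,0]]]' ; python3 -c "
from h import *
st();go([.42,-.42,.38]); s=snap('scene'); save(s,'s4.png',(80,100,360,310))"
```

```text
clock: 14.25
tool_pos: [0.5768, -0.0511, 0.356]
orientation: [179.4, 0.1, -143.7]
force: [0.5, 0.1, -0.5]
opening: 0.0877
t 14.25 p [ 0.5768 -0.0511  0.356 ] d az 116.0 el -89.4 y [-0.591  0.806  0.01 ] x [-0.806 -0.591 -0.002] J [ 13.9   8.7  -0.5  -0.6 -80.9 -67.5] F [ 0.5  0.1 -0.5] op 0.0877
tool delta [ 0.3446 -0.2044 -0.0267] n 11 per row [ 0.0313 -0.0186 -0.0024]
```

Board is out past the left edge. Next I swing the arm to the right, where there's room to tilt the tool.

```bash
python3 -m handwheel '[[[0.031,-0.019,-0.002,0,0],[0.031,-0.019,-0.002,0,0],[0.031,-0.019,-0.002,0,0],[0.031,-0.019,-0.002,0,0],[0.031,-0.019,-0.002,0,0],[0.031,-0.019,-0.002,0,0],[0.031,-0.019,-0.002,0,0],[0.031,-0.019,-0.002,0,0],[0.031,-0.019,-0.002,0,0],[0.031,-0.019,-0.002,0,0],[0.031,-0.019,-0.002,0,0],[0,0,0,0.12,0],[0,0,0,0.12,0],[0,0,0,0.12,0],[0,0,0,0.12,0],[0,0,0,0.12,0],[0,0,0,0,0]]]' ; python3 -c "
from h import *
st();go([.1,-.65,.38])"
```

```text
clock: 15.72
tool_pos: [0.4277, -0.4223, 0.3752]
orientation: [179.5, -0.2, -177.9]
force: [-0.4, -0.4, -0.8]
opening: 0.088
t 15.72 p [ 0.4277 -0.4223  0.3752] d az 116.5 el -89.4 y [-0.037  0.999  0.009] x [-0.999 -0.037  0.004] J [-26.2  10.8   4.3  -0.4 -84.  -61.6] F [-0.4 -0.4 -0.8] op 0.088
tool delta [ 0.336  -0.2153 -0.0053] n 10 per row [ 0.0336 -0.0215 -0.0005]
```

```bash
python3 -m handwheel '[[[0.0335,-0.0215,0,0,0],[0.0335,-0.0215,0,0,0],[0.0335,-0.0215,0,0,0],[0.0335,-0.0215,0,0,0],[0.0335,-0.0215,0,0,0],[0.0335,-0.0215,0,0,0],[0.0335,-0.0215,0,0,0],[0.0335,-0.0215,0,0,0],[0.0335,-0.0215,0,0,0],[0.0335,-0.0215,0,0,0],[0.0335,-0.0215,0,0,0],[0.0335,-0.0215,0,0,0],[0.0335,-0.0215,0,0,0],[0.0335,-0.0215,0,0,0],[0.0335,-0.0215,0,0,0],[0.0335,-0.0215,0,0,0],[0.0335,-0.0215,0,0,0],[0.0335,-0.0215,0,0,0],[0,0,0,0,0]]]' ; python3 -c "
from h import *
st()"
```

```text
clock: 17.3
tool_pos: [-0.1664, -0.8344, 0.3674]
orientation: [179.1, -0.3, -177.6]
force: [-0.4, -1.3, -3.1]
opening: 0.0871
t 17.3 p [-0.1664 -0.8344  0.3674] d az 107.8 el -89.0 y [-0.041  0.999  0.016] x [-0.999 -0.041  0.005] J [-88.1  38.5  45.7   0.3 -98.1   0.5] F [-0.4 -1.3 -3.1] op 0.0871
```

```bash
python3 -m handwheel '[[[0.007,-0.02,0,0,0],[0.007,-0.02,0,0,0],[0.007,-0.02,0,0,0],[0.007,-0.015,0,0,0],[0.007,-0.012,0,0,0],[0,-0.012,0,0,0],[0,-0.012,0,0,0],[0,-0.012,0,0,0],[0,-0.012,0,0,0],[0,-0.012,0,0,0],[0,-0.012,0,0,0],[0,-0.012,0,0,0],[0,-0.012,0,0,0],[0,-0.012,0,0,0],[0,-0.012,0,0,0],[0,-0.012,0,0,0],[0,-0.012,0,0,0],[0,-0.012,0,0,0],[0,-0.012,0,0,0],[0,-0.012,0,0,0]]]' ; python3 -c "
from h import *
st()"
```

```text
clock: 18.97
tool_pos: [-0.1628, -0.9855, 0.3196]
orientation: [-173.8, -2.5, -177.9]
force: [-0.3, -0.1, 0.4]
opening: 0.0875
t 18.97 p [-0.1628 -0.9855  0.3196] d az -110.0 el -83.3 y [-0.042  0.993 -0.108] x [-0.998 -0.037  0.044] J [ -87.4   55.4   71.7    2.6 -100.     0.2] F [-0.3 -0.1  0.4] op 0.0875
```

```bash
python3 -m handwheel '[[[0.001,-0.02,0.002,0,0],[0.002,-0.03,0.003,0,0],[0.003,-0.039,0.005,0,0],[0.003,-0.039,0.006,0,0],[0.003,-0.039,0.007,0,0],[0.003,-0.039,0.008,0,0],[0.003,-0.039,0.009,0,0],[0.003,-0.038,0.01,0,0],[0.003,-0.038,0.011,0,0],[0.003,-0.038,0.012,0,0]]]' ; python3 -c "
from h import *
st()"
```

```text
clock: 19.8
tool_pos: [-0.1463, -1.1274, 0.2291]
orientation: [-159.9, -6.4, -178.8]
force: [-0.4, 0.3, 0.0]
opening: 0.0877
t 19.8 p [-0.1463 -1.1274  0.2291] d az -105.7 el -68.9 y [-0.059  0.938 -0.342] x [-0.994 -0.022  0.111] J [-85.5  63.   71.6   7.3 -78.9  -2.3] F [-0.4  0.3  0. ] op 0.0877
```

```bash
python3 -m handwheel '[[[-0.01,-0.038,0.005,0,0],[-0.01,-0.038,0.005,0,0],[-0.01,-0.038,0.006,0,0],[-0.01,-0.038,0.006,0,0],[-0.01,-0.038,0.007,0,0],[-0.01,-0.038,0.007,0,0],[-0.01,-0.038,0.008,0,0],[-0.01,-0.038,0.008,0,0]]]' ; python3 -c "
from h import *
st()"
```

```text
clock: 20.47
tool_pos: [-0.0395, -1.2188, 0.2314]
orientation: [-147.5, -8.6, -179.8]
force: [-0.3, -0.8, -0.9]
opening: 0.0877
t 20.47 p [-0.0395 -1.2188  0.2314] d az -103.1 el -56.5 y [-0.083  0.843 -0.531] x [-0.989 -0.003  0.15 ] J [-79.2  66.2  71.6  14.3 -64.9 -10.6] F [-0.3 -0.8 -0.9] op 0.0877
```

```bash
python3 -m handwheel '[[[-0.009,-0.038,0.01,0,0],[-0.009,-0.037,0.011,0,0],[-0.009,-0.037,0.012,0,0],[-0.009,-0.036,0.013,0,0],[-0.009,-0.036,0.014,0,0],[-0.009,-0.035,0.015,0,0],[-0.009,-0.035,0.016,0,0],[-0.009,-0.034,0.017,0,0],[-0.009,-0.034,0.018,0,0],[-0.009,-0.034,0.018,0,0]]]' ; python3 -c "
from h import *
st()"
```

```text
clock: 21.3
tool_pos: [0.0551, -1.3095, 0.2469]
orientation: [-131.7, -10.0, 179.0]
force: [0.4, -0.4, -0.6]
opening: 0.0881
t 21.3 p [ 0.0551 -1.3095  0.2469] d az -99.8 el -40.9 y [-0.119  0.668 -0.735] x [-0.985  0.016  0.174] J [-74.9  70.9  71.6  25.6 -47.4 -21.5] F [ 0.4 -0.4 -0.6] op 0.0881
```

```bash
python3 -m handwheel '[[[-0.009,-0.034,0.019,0,0],[-0.009,-0.034,0.02,0,0],[-0.009,-0.033,0.021,0,0],[-0.009,-0.033,0.021,0,0],[-0.009,-0.032,0.022,0,0],[-0.009,-0.032,0.022,0,0],[-0.009,-0.031,0.023,0,0],[-0.009,-0.031,0.023,0,0],[-0.009,-0.031,0.023,0,0]]]' ; python3 -c "
from h import *
st()"
```

```text
clock: 22.05
tool_pos: [0.1218, -1.3667, 0.2803]
orientation: [-118.3, -10.3, 178.6]
force: [0.2, -0.2, 0.1]
opening: 0.0874
t 22.05 p [ 0.1218 -1.3667  0.2803] d az -96.9 el -27.8 y [-0.146  0.478 -0.866] x [-0.983  0.024  0.18 ] J [-73.4  75.1  71.6  40.3 -33.1 -35.2] F [ 0.2 -0.2  0.1] op 0.0874
```

```bash
python3 -m handwheel '[[[-0.006,-0.03,0.024,0,0],[-0.006,-0.03,0.024,0,0],[-0.006,-0.03,0.024,0,0],[-0.006,-0.03,0.025,0,0]]]' ; python3 -c "
from h import *
st();o,R,p=pose(); import math
# yaw angle to bring tool x horizontal
print('roll', math.atan2(R[2,0],R[2,1]))
go([.25,-.75,.4])"
```

```text
clock: 22.38
tool_pos: [0.1452, -1.3697, 0.182]
orientation: [-122.0, -12.0, -178.4]
force: [1.8, 0.5, -18.6]
opening: 0.0876
t 22.38 p [ 0.1452 -1.3697  0.182 ] d az -95.7 el -31.2 y [-0.191  0.525 -0.83 ] x [-0.978 -0.028  0.207] J [-72.7  79.1  71.   39.7 -31.6 -33.6] F [  1.8   0.5 -18.6] op 0.0876
roll 2.896812441290713
tool delta [-0.0747  0.1244 -0.6492] n 17 per row [-0.0044  0.0073 -0.0382]
```

```bash
python3 -m handwheel '[[[-0.002,0.004,-0.015,0,0],[-0.004,0.007,-0.03,0,0],[-0.0045,0.0075,-0.038,0,0],[-0.0045,0.0075,-0.038,0,0],[-0.0045,0.0075,-0.038,0,0],[-0.0045,0.0075,-0.038,0,0],[-0.0045,0.0075,-0.038,0,0],[-0.0045,0.0075,-0.038,0,0],[-0.0045,0.0075,-0.038,0,0],[-0.0045,0.0075,-0.038,0,0],[-0.0045,0.0075,-0.038,0,0],[-0.0045,0.0075,-0.038,0,0],[-0.0045,0.0075,-0.038,0,0],[-0.0045,0.0075,-0.038,0,0],[-0.0045,0.0075,-0.038,0,0],[-0.0045,0.0075,-0.038,0,0],[-0.0045,0.0075,-0.038,0,0],[-0.0045,0.0075,-0.038,0,0]]]' ; python3 -c "
from h import *
st();go([.5,-.3,.42])"
```

```text
clock: 23.88
tool_pos: [0.2672, -0.8824, 0.4521]
orientation: [-121.7, -13.6, 176.6]
force: [1.0, -0.0, 0.9]
opening: 0.088
t 23.88 p [ 0.2672 -0.8824  0.4521] d az -101.7 el -30.8 y [-0.168  0.537 -0.827] x [-0.97   0.057  0.235] J [-60.2  17.7 -20.4  89.5 -34.7 -97.8] F [ 1.  -0.   0.9] op 0.088
tool delta [-0.2     0.3002 -0.5141] n 16 per row [-0.0125  0.0188 -0.0321]
```

```bash
python3 -c "
from h import *
go([.6,-.6,.45])"
```

```text
tool delta [-0.3072  0.0974 -0.2944] n 11 per row [-0.0279  0.0089 -0.0268]
```

```bash
python3 -m handwheel '[[[-0.014,0.0045,-0.0135,0,0],[-0.02,0.006,-0.019,0,0],[-0.02,0.006,-0.019,0,0],[-0.02,0.006,-0.019,0,0],[-0.02,0.006,-0.019,0,0],[-0.02,0.006,-0.019,0,0],[-0.02,0.006,-0.019,0,0],[-0.02,0.006,-0.019,0,0],[-0.02,0.006,-0.019,0,0],[-0.02,0.006,-0.019,0,0],[-0.02,0.006,-0.019,0,0],[-0.02,0.006,-0.019,0,0],[-0.02,0.006,-0.019,0,0],[-0.02,0.006,-0.019,0,0],[-0.02,0.006,-0.019,0,0]]]' ; python3 -c "
from h import *
st();go([.72,-.15,.42])"
```

```text
clock: 25.13
tool_pos: [0.5873, -0.6176, 0.4521]
orientation: [-121.8, -13.6, 176.6]
force: [-0.2, -0.9, 0.3]
opening: 0.0876
t 25.13 p [ 0.5873 -0.6176  0.4521] d az -101.6 el -30.8 y [-0.168  0.537 -0.827] x [-0.97   0.057  0.235] J [ -19.9   23.   -11.4   67.5  -67.  -101.6] F [-0.2 -0.9  0.3] op 0.0876
tool delta [-0.1095  0.2555 -0.4001] n 13 per row [-0.0084  0.0197 -0.0308]
```

```bash
python3 -m handwheel '[[[0,0,0,0.1,0],[0,0,0,0.1,0],[0,0,0,0.077,0],[0,0,0,0,0]]]' ; python3 -c "
from h import *
st();go([.63,.3,.42])"
```

```text
clock: 25.47
tool_pos: [0.5867, -0.6184, 0.4519]
orientation: [-120.8, 0.2, 168.3]
force: [-0.1, -0.5, 0.1]
opening: 0.0873
t 25.47 p [ 0.5867 -0.6184  0.4519] d az -101.6 el -30.8 y [ 0.107  0.5   -0.859] x [-0.979  0.203 -0.003] J [ -20.    23.   -11.4   67.6  -66.9 -117.7] F [-0.1 -0.5  0.1] op 0.0873
tool delta [ 0.1445  0.4916 -0.7641] n 23 per row [ 0.0063  0.0214 -0.0332]
```

```bash
python3 -m handwheel '[[[0.003,0.011,-0.017,0,0],[0.006,0.021,-0.032,0,0],[0.0065,0.0225,-0.035,0,0],[0.0065,0.0225,-0.035,0,0],[0.0065,0.0225,-0.035,0,0],[0.0065,0.0225,-0.035,0,0],[0.0065,0.0225,-0.035,0,0],[0.0065,0.0225,-0.035,0,0],[0.0065,0.0225,-0.035,0,0],[0.0065,0.0225,-0.035,0,0],[0.0065,0.0225,-0.035,0,0],[0.0065,0.0225,-0.035,0,0],[0.0065,0.0225,-0.035,0,0],[0.0065,0.0225,-0.035,0,0],[0.0065,0.0225,-0.035,0,0]]]' ; python3 -c "
from h import *
st();go([.63,.3,.42])"
```

```text
clock: 26.72
tool_pos: [0.6156, -0.017, 0.4313]
orientation: [-120.8, -0.1, 168.4]
force: [1.0, -1.2, -0.1]
opening: 0.0879
t 26.72 p [ 0.6156 -0.017   0.4313] d az -101.7 el -30.8 y [ 0.101  0.502 -0.859] x [-0.98   0.201  0.002] J [  34.7   25.5   -4.1   38.2 -106.8 -141.1] F [ 1.  -1.2 -0.1] op 0.0879
tool delta [ 0.0496  0.1703 -0.2634] n 8 per row [ 0.0062  0.0213 -0.0329]
```

```bash
python3 -c "
from h import *
go([.585,.23,.3])"
```

```text
tool delta [ 0.0793  0.2337 -0.1352] n 8 per row [ 0.0099  0.0292 -0.0169]
```

```bash
python3 -m handwheel '[[[0.009,0.026,-0.015,0,0],[0.009,0.026,-0.015,0,0],[0.009,0.026,-0.015,0,0],[0.009,0.026,-0.015,0,0],[0.009,0.026,-0.015,0,0],[0.009,0.026,-0.015,0,0],[0.009,0.026,-0.015,0,0],[0.009,0.026,-0.015,0,0],[0.006,0.02,-0.01,0,0],[0,0,0,0,0],[0,0,0,0,0]]]' ; python3 -c "
from h import *
st();go([.583,.197,.15])
for n in ['scene','side','wrist']:
    s=snap(n); save(s,n+'5.png',(100,80,400,305) if n=='scene' else None)"
```

```text
clock: 27.63
tool_pos: [0.5857, 0.2215, 0.3004]
orientation: [-120.7, -0.2, 168.4]
force: [-0.1, -0.3, 0.2]
opening: 0.0878
t 27.63 p [0.5857 0.2215 0.3004] d az -101.7 el -30.7 y [ 0.1   0.5  -0.86] x [-0.98   0.2    0.003] J [  51.    39.3    6.9   25.2 -111.8 -155.1] F [-0.1 -0.3  0.2] op 0.0878
tool delta [-0.0028  0.1169  0.0978] n 4 per row [-0.0007  0.0292  0.0245]
```

```bash
python3 -c "
from h import *
s=snap('wrist')
c=np.array([.557,-.036]);a=-.1036
R=np.array([[np.cos(a),-np.sin(a)],[np.sin(a),np.cos(a)]])
for p,z in(((585,179),.1),((586,340),.1),((593,178),.09),((592,350),.09),((473,193),.1),((478,375),.1),((392,157),.09),((542,117),.09)):
    P=at_z(s,np.array(p)*.64,z); print(p,P.round(4),((P[:2]-c)@R).round(4))
"
```

```text
(585, 179) [0.5003 0.1295 0.1   ] [-0.0735  0.1588]
(586, 340) [0.6068 0.1206 0.1   ] [0.0333 0.1609]
(593, 178) [0.4994 0.1278 0.09  ] [-0.0742  0.157 ]
(592, 350) [0.6158 0.1167 0.09  ] [0.0427 0.1579]
(473, 193) [0.4894 0.0152 0.1   ] [-0.0725  0.0439]
(478, 375) [ 0.6482 -0.0013  0.1   ] [0.0871 0.044 ]
(392, 157) [ 0.4256 -0.1293  0.09  ] [-0.121  -0.1064]
(542, 117) [0.4481 0.0882 0.09  ] [-0.1211  0.1122]
```

```bash
python3 -c "
from h import *
go([.583,.197,.102])"
```

```text
tool delta [-0.0017  0.1607  0.1222] n 6 per row [-0.0003  0.0268  0.0204]
```

```bash
python3 -m handwheel '[[[0,0.023,0.0175,0,0],[0,0.023,0.0175,0,0],[0,0.023,0.0175,0,0],[0,0.023,0.0175,0,0],[0,0.023,0.0175,0,0],[-0.001,0.023,0.0175,0,0],[-0.001,0.023,0.0175,0,0],[0,0,0,0,0],[0,0,0,0,0]]]' ; python3 -c "
from h import *
st();go([.5626,.099,.101])
for n in ['scene','side','wrist']:
    s=snap(n); save(s,n+'6.png',(100,80,400,305) if n=='scene' else (200,80,350,192) if n=='side' else None)"
```

```text
clock: 28.58
tool_pos: [0.583, 0.1964, 0.101]
orientation: [-120.6, -0.1, 168.2]
force: [0.6, -0.1, 0.9]
opening: 0.0873
t 28.58 p [0.583  0.1964 0.101 ] d az -101.8 el -30.6 y [ 0.103  0.499 -0.86 ] x [-0.979  0.204  0.001] J [  50.1   48.3   -3.2   23.9  -94.3 -162.8] F [ 0.6 -0.1  0.9] op 0.0873
tool delta [ 0.0001 -0.0506  0.0856] n 3 per row [ 0.     -0.0169  0.0285]
```

```bash
python3 -m handwheel '[[[0,-0.009,0.0143,0,0],[0,-0.009,0.0143,0,0],[0,-0.009,0.0143,0,0],[0,-0.009,0.0143,0,0],[0,-0.009,0.0143,0,0],[0,-0.006,0.0143,0,0],[0,0,0,0,0.3],[0,0,0,0,0.3],[0,0,0,0,0.3]]]' ; python3 -c "
from h import *
st();go([.5626,.099,.101])
for n in ['scene','side','wrist']:
    s=snap(n); save(s,n+'7.png',(100,80,400,305) if n=='scene' else (200,80,350,192) if n=='side' else None)"
```

```text
clock: 29.48
tool_pos: [0.5635, 0.1007, 0.1021]
orientation: [-120.9, 0.1, 168.3]
force: [0.5, 0.2, 0.1]
opening: 0.0727
t 29.48 p [0.5635 0.1007 0.1021] d az -101.6 el -30.9 y [ 0.105  0.503 -0.858] x [-0.979  0.203 -0.002] J [  46.1   43.   -15.9   27.4  -86.3 -164. ] F [0.5 0.2 0.1] op 0.0727
tool delta [0.0005 0.     0.0021] n 1 per row [0.0005 0.     0.0021]
```

```bash
python3 -m handwheel '[[[0,0,0,0,0.5],[0,0,0,0,0.5],[0,0,0,0,0.5],[0,0,0,0,0.5]]]' ; python3 -c "
from h import *
st()
s=snap('wrist'); save(s,'w8.png')"
```

```text
clock: 29.97
tool_pos: [0.5627, 0.0999, 0.1006]
orientation: [-120.7, -0.0, 168.3]
force: [0.6, -0.2, 0.4]
opening: 0.045
t 29.97 p [0.5627 0.0999 0.1006] d az -101.7 el -30.7 y [ 0.103  0.501 -0.859] x [-0.979  0.203  0.   ] J [  46.1   43.1  -16.    27.3  -86.3 -164.1] F [ 0.6 -0.2  0.4] op 0.045
```

```bash
python3 -m handwheel '[[[0,-0.007,-0.004,0,0.5],[0,-0.0072,-0.0036,0,0.5],[0,-0.0074,-0.0032,0,0.5],[0,-0.0076,-0.0028,0,0.5],[0,0,0,0,0.5]]]' ; python3 -c "
from h import *
st()
s=snap('wrist'); save(s,'w9.png')
s=snap('side'); save(s,'s9.png',(200,80,350,192))"
```

```text
clock: 30.43
tool_pos: [0.5624, 0.0967, 0.1348]
orientation: [-120.9, 0.1, 168.3]
force: [-0.1, 0.7, -1.1]
opening: 0.0439
t 30.43 p [0.5624 0.0967 0.1348] d az -101.7 el -30.9 y [ 0.105  0.502 -0.858] x [-0.979  0.203 -0.001] J [  45.9   40.5  -15.6   27.4  -88.7 -162.7] F [-0.1  0.7 -1.1] op 0.0439
```

```bash
python3 -m handwheel '[[[0,-0.0079,-0.0024,0,0.5],[0,-0.0083,-0.0018,0,0.5],[0,-0.0087,-0.0011,0,0.5],[0,-0.0081,0,0,0.5],[0,0,0,0,0.5]]]' ; python3 -c "
from h import *
st()
s=snap('wrist'); save(s,'w10.png')
s=snap('side'); save(s,'s10.png',(200,80,350,192))"
```

```text
clock: 30.95
tool_pos: [0.5595, 0.0839, 0.1655]
orientation: [-120.8, 0.0, 168.2]
force: [-0.4, 0.5, -0.9]
opening: 0.0439
t 30.95 p [0.5595 0.0839 0.1655] d az -101.7 el -30.8 y [ 0.105  0.502 -0.859] x [-0.979  0.204 -0.001] J [  45.3   37.9  -16.3   27.9  -90.4 -161.4] F [-0.4  0.5 -0.9] op 0.0439
```

```bash
python3 -m handwheel '[[[0,0,0,0,0.7],[0,0,0,0,0.9],[0,0,0,0,1],[0,0,0,0,1],[0,0,0,0,1],[0,0,0,0,1],[0,0,0,0,1],[0,0,0,0,1]]]' ; python3 -c "
from h import *
st()
s=snap('wrist'); save(s,'w11.png')"
```

```text
clock: 31.72
tool_pos: [0.5594, 0.0845, 0.1637]
orientation: [-120.8, -0.0, 168.3]
force: [0.2, -0.3, -1.5]
opening: 0.0098
t 31.72 p [0.5594 0.0845 0.1637] d az -101.7 el -30.8 y [ 0.103  0.501 -0.859] x [-0.979  0.203  0.001] J [  45.3   38.   -16.3   27.9  -90.3 -161.5] F [ 0.2 -0.3 -1.5] op 0.0098
```

```bash
python3 -m handwheel '[[[0,-0.015,-0.009,0,1],[0,-0.025,-0.015,0,1],[0,-0.03,-0.018,0,1],[0,-0.03,-0.018,0,1],[0,-0.03,-0.018,0,1],[0,-0.02,-0.012,0,1],[0,0,0,-0.05,1],[0,0,0,-0.08,1],[0,0,0,-0.08,1],[0,0,0,-0.08,1]]]' ; python3 -c "
from h import *
st()
s=snap('side'); save(s,'s12.png')"
```

```text
clock: 32.6
tool_pos: [0.5594, 0.085, 0.3389]
orientation: [-121.9, -14.4, 177.1]
force: [0.4, 0.1, -3.0]
opening: 0.01
t 32.6 p [0.5594 0.085  0.3389] d az -101.7 el -30.8 y [-0.184  0.539 -0.822] x [-0.967  0.049  0.249] J [  45.2   28.6   -8.3   29.1 -105.6 -136.2] F [ 0.4  0.1 -3. ] op 0.01
```

```bash
python3 -m handwheel '[[[0,0,0,-0.1,1],[0,0,0,-0.1,1],[0,0,0,-0.1,1],[0,0,0,-0.1,1],[0,0,0,-0.1,1],[0,0,0,-0.1,1],[0,0,0,-0.1,1],[0,0,0,-0.1,1],[0,0,0,-0.1,1],[0,0,0,-0.1,1],[0,0,0,-0.1,1],[0,0,0,-0.1,1],[0,0,0,-0.1,1],[0,0,0,-0.1,1],[0,0,0,-0.1,1],[0,0,0,-0.1,1],[0,0,0,-0.1,1],[0,0,0,-0.1,1],[0,0,0,-0.1,1],[0,0,0,-0.1,1]]]' ; python3 -m handwheel '[[[0,0,0,-0.1,1],[0,0,0,-0.1,1],[0,0,0,-0.1,1],[0,0,0,-0.1,1],[0,0,0,-0.1,1],[0,0,0,-0.1,1],[0,0,0,-0.1,1],[0,0,0,-0.1,1],[0,0,0,-0.05,1],[0,0,0,0,1],[0,0,0,0,1]]]' ; python3 -c "
from h import *
st()
s=snap('side'); save(s,'s13.png')
s=snap('wrist'); save(s,'w13.png')"
```

```text
clock: 34.32
tool_pos: [0.5596, 0.0851, 0.3387]
orientation: [132.0, -40.1, -41.9]
force: [0.8, 0.2, -1.8]
opening: 0.0097
clock: 35.23
tool_pos: [0.5596, 0.0851, 0.3387]
orientation: [120.8, -0.2, -11.9]
force: [0.6, -0.0, -2.6]
opening: 0.0094
t 35.23 p [0.5596 0.0851 0.3387] d az -101.7 el -30.8 y [-0.108 -0.5    0.859] x [ 0.979 -0.206  0.004] J [  45.2   28.6   -8.3   29.2 -105.6   26.7] F [ 0.6 -0.  -2.6] op 0.0094
```

```bash
python3 -c "
from h import *
go([.59,.0075,.2])"
```

```text
tool delta [ 0.0452 -0.0837  0.131 ] n 5 per row [ 0.009  -0.0167  0.0262]
```

```bash
python3 -m handwheel '[[[0.003,-0.006,0.01,0,1],[0.0065,-0.012,0.0185,0,1],[0.0065,-0.012,0.0185,0,1],[0.0065,-0.012,0.0185,0,1],[0.0065,-0.012,0.0185,0,1],[0.0065,-0.012,0.0185,0,1],[0.0065,-0.012,0.0185,0,1],[0.003,-0.006,0.01,0,1],[0,0,0,0,1],[0,0,0,0,1]]]' ; python3 -c "
from h import *
st();go([.59,.0075,.155])
for n in ['scene','side']:
    s=snap(n); save(s,n+'14.png',(100,80,400,305) if n=='scene' else (180,80,360,215))
    for k in ('board',):
        print([(round(r['conf'],2),np.round(r['xy'])) for r in silhouettes(k,s)])"
```

```text
clock: 36.17
tool_pos: [0.5896, 0.0074, 0.1997]
orientation: [120.7, -0.1, -11.8]
force: [-1.0, 0.7, -2.3]
opening: 0.0097
t 36.17 p [0.5896 0.0074 0.1997] d az -101.8 el -30.7 y [-0.105 -0.499  0.86 ] x [ 0.979 -0.205  0.001] J [ 38.3  34.8 -18.5  33.5 -89.1  22.5] F [-1.   0.7 -2.3] op 0.0097
tool delta [ 0.0003 -0.0385  0.0226] n 2 per row [ 0.0001 -0.0193  0.0113]
[(0.56, array([247., 150.])), (0.42, array([209., 174.]))]
[(0.76, array([269., 180.])), (0.74, array([233., 301.]))]
```

```bash
python3 -c "
from h import *
from scipy.optimize import least_squares
o,R,p=pose(); s=snap('side')
obs=np.array([(288,518),(551,490),(262,360),(516,340)])/4.444+[180,80]
def corners(q):
    cx,cz,a=q; out=[]
    for i,j in((-1,1),(1,1),(-1,-1),(1,-1)):
        x,z=i*.09,j*.0575; t=np.array([cx+x*np.cos(a)-z*np.sin(a),.005,cz+x*np.sin(a)+z*np.cos(a)]); out.append(proj(s,p+R@t))
    return np.array(out)
print(corners((-.0255,.0465,0)).round(1).tolist(),obs.round(1).tolist())
r=least_squares(lambda q:(corners(q)-obs).ravel(),[-.02,.046,0]); print(r.x.round(4),r.cost)
print((r.fun.reshape(4,2)).round(1).tolist())
cx,cz,a=r.x
far=p+R@np.array([cx,-.005,cz+.0575]); print('far edge',far.round(4))
"
```

```text
[[248.3, 198.1], [306.3, 186.0], [237.6, 162.4], [294.1, 152.2]] [[244.8, 196.6], [304.0, 190.3], [239.0, 161.0], [296.1, 156.5]]
[-0.0287  0.0506  0.1084] 0.8151539927096257
[[-0.1, 0.2], [0.7, 0.5], [-0.7, -0.4], [0.2, -0.4]]
far edge [ 0.5438 -0.0739  0.1409]
```

```bash
python3 -m handwheel '[[[0,-0.007,0.004,0,1],[0,-0.009,0.0055,0,1],[0,-0.009,0.0055,0,1],[0,-0.009,0.0055,0,1],[0,-0.006,0.0035,0,1],[0,0,0,0,1]]]' ; python3 -c "
from h import *
st()
s=snap('side'); save(s,'s15.png',(180,80,360,215))"
```

```text
clock: 36.92
tool_pos: [0.5892, 0.007, 0.1517]
orientation: [120.5, 0.0, -11.8]
force: [1.0, -1.0, 0.5]
opening: 0.0098
t 36.92 p [0.5892 0.007  0.1517] d az -101.8 el -30.5 y [-0.103 -0.498  0.861] x [ 0.979 -0.204 -0.001] J [ 38.2  38.  -20.2  33.7 -85.2  19.9] F [ 1.  -1.   0.5] op 0.0098
```

```bash
python3 -m handwheel '[[[0,0,0,0,0.8],[0,0,0,0,0.66],[0,0,0,0,0.66],[0,0,0,0,0.66],[0,-0.005,0.003,0,0.66],[0,-0.005,0.003,0,0.66],[0,-0.004,0.002,0,0.66],[0,0,0,0,0.66]]]' ; python3 -c "
from h import *
st()
s=snap('side'); save(s,'s16.png',(180,80,360,215))
s=snap('wrist'); save(s,'w16.png')"
```

```text
clock: 37.63
tool_pos: [0.5894, 0.0077, 0.1358]
orientation: [120.7, 0.0, -11.8]
force: [0.2, 0.2, -0.7]
opening: 0.03
t 37.63 p [0.5894 0.0077 0.1358] d az -101.8 el -30.7 y [-0.104 -0.5    0.86 ] x [ 0.979 -0.204 -0.   ] J [ 38.3  39.  -20.5  33.8 -83.9  19.1] F [ 0.2  0.2 -0.7] op 0.03
```

```bash
python3 -m handwheel '[[[0,0,-0.041,0,0.66],[0,0,-0.041,0,0.66],[0,0,-0.035,0,0.66],[0,0,-0.02,0,0.66],[0,0,0,0,0.66],[0,0,0,0,0.66]]]' ; python3 -c "
from h import *
st()
s=snap('side'); save(s,'s17.png',(180,80,360,215))
s=snap('wrist'); save(s,'w17.png')"
```

```text
clock: 38.23
tool_pos: [0.6138, 0.1241, 0.2072]
orientation: [120.8, -0.1, -11.7]
force: [-0.8, -0.6, -1.0]
opening: 0.0303
t 38.23 p [0.6138 0.1241 0.2072] d az -101.7 el -30.8 y [-0.105 -0.501  0.859] x [ 0.979 -0.203  0.002] J [ 44.4  40.5  -4.8  28.9 -97.9  23.2] F [-0.8 -0.6 -1. ] op 0.0303
```

```bash
cat >> h.py <<'E'
C0=np.array([.557,-.036]);A0=-.1036
R0=np.array([[np.cos(A0),-np.sin(A0)],[np.sin(A0),np.cos(A0)]])
def tos(P): return (np.array(P)[...,:2]-C0)@R0
def fits(xy): return C0+R0@np.array(xy)
E
python3 -c "
from h import *
s=snap('side')
B=np.array([(287,586),(545,553),(493,455),(252,485)])/4.444+[180,80]
P=np.array([at_z(s,c,.1) for c in B]); Q=tos(P); print(Q.round(4).tolist(),Q.mean(0).round(4))
for i,j in((0,1),(3,2)): v=Q[j]-Q[i]; print(np.linalg.norm(v).round(3),np.arctan2(v[1],v[0]).round(3))
S=np.array([(190,495),(497,413),(658,580)])/4.444+[180,80]
print(tos([at_z(s,c,.09) for c in S]).round(4).tolist())
"
```

```text
[[-0.1053, -0.0272], [0.0663, -0.0668], [0.0896, 0.0457], [-0.0834, 0.0836]] [-0.0082  0.0088]
0.176 -0.226
0.177 -0.215
[[-0.123, 0.103], [0.1264, 0.1039], [0.1276, -0.112]]
```

```bash
python3 -c "
from h import *
go([.614,.15,.42]); 
s=snap('side')
for p in((100,190),(150,200),(40,225)):
    c,d=ray(s,np.array(p)*.64); 
    for y in(.85,1.0,1.2): t=(y-c[1])/d[1]; print(p,(c+t*d).round(2))
o,R,p=pose(); print((R.T@np.array([-.4,.45,.03])).round(3))
"
```

```text
tool delta [-0.0049  0.1695 -0.1326] n 6 per row [-0.0008  0.0283 -0.0221]
(100, 190) [0.1  0.85 0.08]
(100, 190) [0.1  1.   0.01]
(100, 190) [ 0.11  1.2  -0.08]
(150, 200) [0.21 0.85 0.02]
(150, 200) [ 0.23  1.   -0.05]
(150, 200) [ 0.25  1.2  -0.15]
(40, 225) [-0.07  0.85  0.02]
(40, 225) [-0.08  1.   -0.05]
(40, 225) [-0.09  1.2  -0.15]
[-0.484 -0.157 -0.324]
```

```bash
python3 -m handwheel '[[[0,0.014,-0.011,0,0.3],[-0.001,0.028,-0.022,0,0],[-0.001,0.028,-0.022,0,0],[-0.001,0.028,-0.022,0,0],[-0.001,0.028,-0.022,0,0],[-0.001,0.028,-0.022,0,0],[-0.015,0,-0.01,0,0],[-0.03,-0.01,-0.02,0,0],[-0.03,-0.01,-0.02,0,0],[-0.03,-0.01,-0.02,0,0],[-0.03,-0.01,-0.02,0,0],[-0.03,-0.01,-0.02,0,0],[-0.03,-0.01,-0.02,0,0],[-0.03,-0.01,-0.02,0,0],[-0.03,-0.01,-0.02,0,0],[-0.03,-0.01,-0.02,0,0]]]' ; python3 -c "
from h import *
st();go([.2,.7,.45])"
```

```text
clock: 39.77
tool_pos: [0.3763, 0.4123, 0.4206]
orientation: [120.7, -0.0, -11.8]
force: [1.4, 0.4, 0.6]
opening: 0.0878
t 39.77 p [0.3763 0.4123 0.4206] d az -101.8 el -30.7 y [-0.105 -0.499  0.86 ] x [ 0.979 -0.205  0.001] J [  71.5   36.8   24.     8.3 -136.1    9.4] F [1.4 0.4 0.6] op 0.0878
tool delta [-0.2314 -0.0998 -0.2262] n 9 per row [-0.0257 -0.0111 -0.0251]
```

```bash
python3 -c "
from h import *
go([.36,.66,.42]); o,R,p=pose(); print('u az78',(R.T@np.array([.208,.978,0])).round(3),'u az90',(R.T@np.array([0,1,0])).round(3))"
```

```text
tool delta [-0.0666 -0.1225 -0.2054] n 7 per row [-0.0095 -0.0175 -0.0293]
u az78 [ 0.003 -0.51  -0.86 ] u az90 [-0.205 -0.499 -0.842]
```

```bash
python3 -m handwheel '[[[-0.005,-0.009,-0.015,0,0],[-0.0095,-0.0175,-0.029,0,0],[-0.0095,-0.0175,-0.029,0,0],[-0.0095,-0.0175,-0.029,0,0],[-0.009,-0.017,-0.029,0,0],[0,-0.01,-0.017,0,0],[0,-0.01,-0.017,0,0],[0,-0.008,-0.014,0,0],[0,-0.006,-0.01,0,0],[0,-0.006,-0.01,0,0],[0,-0.006,-0.01,0,0],[0,-0.006,-0.01,0,0],[0,-0.006,-0.01,0,0],[0,-0.006,-0.01,0,0],[0,-0.006,-0.01,0,0],[0,-0.006,-0.01,0,0]]]' ; python3 -c "
from h import *
st()"
```

```text
clock: 41.1
tool_pos: [0.3605, 0.6178, 0.3828]
orientation: [121.6, -1.4, -9.6]
force: [0.2, -0.2, -1.1]
opening: 0.0873
t 41.1 p [0.3605 0.6178 0.3828] d az -98.7 el -31.6 y [-0.108 -0.513  0.851] x [ 0.986 -0.166  0.024] J [  77.    63.    71.6    9.3 -156.7    9.1] F [ 0.2 -0.2 -1.1] op 0.0873
```

```bash
python3 -m handwheel '[[[0,-0.01,-0.017,0,0],[0,-0.015,-0.026,0,0],[0,-0.02,-0.034,0,0],[0,-0.02,-0.034,0,0],[0,-0.02,-0.034,0,0],[0,-0.02,-0.034,0,0],[0,-0.02,-0.034,0,0],[0,-0.02,-0.034,0,0],[0,-0.021,-0.034,0,0],[0,-0.021,-0.034,0,0],[0,-0.021,-0.034,0,0],[0,-0.021,-0.034,0,0]]]' ; python3 -c "
from h import *
st()"
```

```text
clock: 42.1
tool_pos: [0.301, 0.7025, 0.2867]
orientation: [127.0, -6.3, -2.2]
force: [0.4, 0.1, -0.7]
opening: 0.0874
t 42.1 p [0.301  0.7025 0.2867] d az -87.4 el -36.8 y [-0.111 -0.598  0.793] x [ 0.993 -0.038  0.11 ] J [  84.3   67.5   71.7   12.1 -146.5    7.2] F [ 0.4  0.1 -0.7] op 0.0874
```

```bash
python3 -m handwheel '[[[-0.02,-0.015,-0.03,0,0],[-0.02,-0.015,-0.03,0,0],[-0.02,-0.015,-0.03,0,0],[-0.02,-0.015,-0.03,0,0],[-0.02,-0.015,-0.03,0,0],[-0.02,-0.015,-0.03,0,0],[-0.02,-0.016,-0.03,0,0],[-0.02,-0.016,-0.03,0,0],[-0.02,-0.016,-0.03,0,0],[-0.02,-0.016,-0.03,0,0]]]' ; python3 -c "
from h import *
st()"
```

```text
clock: 42.93
tool_pos: [0.0711, 0.7652, 0.2537]
orientation: [133.4, -9.3, 1.3]
force: [0.1, 0.2, -0.6]
opening: 0.0876
t 42.93 p [0.0711 0.7652 0.2537] d az -80.0 el -42.7 y [-0.101 -0.69   0.717] x [0.987 0.023 0.161] J [  99.4   65.6   71.7    0.8 -143.3  -11.6] F [ 0.1  0.2 -0.6] op 0.0876
```

```bash
python3 -m handwheel '[[[0.003,-0.025,-0.031,0,0],[0.003,-0.025,-0.031,0,0],[0.003,-0.025,-0.031,0,0],[0.003,-0.026,-0.03,0,0],[0.003,-0.026,-0.03,0,0],[0.003,-0.027,-0.03,0,0],[0.003,-0.027,-0.029,0,0],[0.003,-0.028,-0.029,0,0],[0.003,-0.028,-0.028,0,0],[0.003,-0.029,-0.028,0,0],[0.003,-0.029,-0.028,0,0],[0.003,-0.029,-0.028,0,0]]]' ; python3 -c "
from h import *
st()"
```

```text
clock: 43.93
tool_pos: [0.0808, 0.8423, 0.2007]
orientation: [146.8, -13.3, 4.8]
force: [0.7, -0.1, -0.3]
opening: 0.0876
t 43.93 p [0.0808 0.8423 0.2007] d az -65.8 el -54.5 y [-0.055 -0.844  0.533] x [0.97  0.082 0.23 ] J [ 100.8   67.5   71.6    9.9 -128.4   -6.2] F [ 0.7 -0.1 -0.3] op 0.0876
```

```bash
python3 -m handwheel '[[[-0.02,-0.022,-0.027,0,0],[-0.02,-0.022,-0.027,0,0],[-0.02,-0.022,-0.027,0,0],[-0.02,-0.022,-0.026,0,0],[-0.02,-0.023,-0.026,0,0],[-0.02,-0.023,-0.026,0,0]]]' ; python3 -c "
from h import *
st()"
```

```text
clock: 44.43
tool_pos: [-0.0551, 0.8661, 0.1924]
orientation: [153.6, -14.6, 5.7]
force: [-0.1, 0.4, -0.9]
opening: 0.0875
t 44.43 p [-0.0551  0.8661  0.1924] d az -57.4 el -60.0 y [-0.023 -0.902  0.431] x [0.963 0.096 0.253] J [ 109.1   66.6   71.7    8.1 -124.1  -14.1] F [-0.1  0.4 -0.9] op 0.0875
```

```bash
python3 -c "
from h import *
o,R,p=pose()
for a,b in((p,[.35,.6,.38]),([.35,.6,.38],[.48,.05,.38]),([.48,.05,.38],[.28,-.42,.3])):
    v=R.T@(np.array(b)-np.array(a)); n=int(np.ceil(np.linalg.norm(v)/.039)); print(n,(v/n).round(4))
"
```

```text
14 [0.0294 0.0222 0.0042]
15 [0.0048 0.0329 0.0178]
14 [-0.0184  0.0282  0.0152]
```

```bash
python3 -m handwheel '[[[0.015,0.011,0.002,0,0],[0.029,0.022,0.004,0,0],[0.029,0.022,0.004,0,0],[0.029,0.022,0.004,0,0],[0.029,0.022,0.004,0,0],[0.029,0.022,0.004,0,0],[0.029,0.022,0.004,0,0],[0.029,0.022,0.004,0,0],[0.029,0.022,0.004,0,0],[0.029,0.022,0.004,0,0],[0.029,0.022,0.004,0,0],[0.029,0.022,0.004,0,0],[0.029,0.022,0.004,0,0],[0.029,0.022,0.004,0,0]]]' ; python3 -c "
from h import *
st()"; python3 -m handwheel '[[[0.005,0.033,0.018,0,0],[0.005,0.033,0.018,0,0],[0.005,0.033,0.018,0,0],[0.005,0.033,0.018,0,0],[0.005,0.033,0.018,0,0],[0.005,0.033,0.018,0,0],[0.005,0.033,0.018,0,0],[0.005,0.033,0.018,0,0],[0.005,0.033,0.018,0,0],[0.005,0.033,0.018,0,0],[0.005,0.033,0.018,0,0],[0.005,0.033,0.018,0,0],[0.005,0.033,0.018,0,0],[0.005,0.033,0.018,0,0],[0.005,0.033,0.018,0,0]]]' ; python3 -c "
from h import *
st();go([.28,-.42,.3])"
```

```text
clock: 45.6
tool_pos: [0.333, 0.6119, 0.3745]
orientation: [153.5, -14.7, 5.6]
force: [0.4, 0.1, -0.0]
opening: 0.0875
t 45.6 p [0.333  0.6119 0.3745] d az -57.4 el -60.0 y [-0.024 -0.902  0.431] x [0.963 0.095 0.253] J [  86.    31.2   20.8   17.9 -103.8    6.7] F [ 0.4  0.1 -0. ] op 0.0875
clock: 46.85
tool_pos: [0.4649, 0.0582, 0.3734]
orientation: [153.5, -14.7, 5.7]
force: [1.6, 0.3, 0.5]
opening: 0.0875
t 46.85 p [0.4649 0.0582 0.3734] d az -57.2 el -60.0 y [-0.024 -0.902  0.431] x [0.962 0.096 0.255] J [ 53.2  -6.8 -31.5  28.6 -78.3  29.8] F [1.6 0.3 0.5] op 0.0875
tool delta [-0.2425  0.4043  0.2147] n 13 per row [-0.0187  0.0311  0.0165]
```

```bash
python3 -m handwheel '[[[-0.018,0.03,0.016,0,0],[-0.018,0.03,0.016,0,0],[-0.018,0.03,0.016,0,0],[-0.018,0.03,0.016,0,0],[-0.018,0.03,0.016,0,0],[-0.018,0.03,0.016,0,0],[-0.018,0.03,0.016,0,0],[-0.018,0.03,0.016,0,0],[-0.018,0.03,0.016,0,0],[-0.018,0.03,0.016,0,0],[-0.018,0.03,0.016,0,0],[-0.018,0.03,0.016,0,0],[-0.018,0.03,0.016,0,0]]]' ; python3 -c "
from h import *
st();go([.2,-.3,.15])"
```

```text
clock: 47.93
tool_pos: [0.2888, -0.3951, 0.3051]
orientation: [153.3, -14.9, 5.7]
force: [1.2, 0.3, 0.2]
opening: 0.0875
t 47.93 p [ 0.2888 -0.3951  0.3051] d az -57.2 el -59.7 y [-0.026 -0.901  0.434] x [0.962 0.096 0.257] J [-19.1 -18.3 -48.8  29.8 -38.7  91.2] F [1.2 0.3 0.2] op 0.0875
tool delta [-0.1161 -0.1506  0.0694] n 6 per row [-0.0193 -0.0251  0.0116]
```

```bash
python3 -m handwheel '[[[-0.006,-0.01,0.003,0,0],[-0.006,-0.01,0.003,0,0],[-0.006,-0.01,0.003,0,0],[-0.006,-0.01,0.003,0,0],[-0.006,-0.01,0.003,0,0],[-0.006,-0.01,0.003,0,0],[-0.006,-0.01,0.003,0,0],[-0.006,-0.01,0.003,0,0],[-0.006,-0.01,0.003,0,0],[-0.006,-0.01,0.003,0,0]]]' ; python3 -c "
from h import *
st()"
```

```text
clock: 48.77
tool_pos: [0.2487, -0.3358, 0.2504]
orientation: [156.0, -13.8, 5.2]
force: [0.1, -0.4, -0.7]
opening: 0.0875
t 48.77 p [ 0.2487 -0.3358  0.2504] d az -56.5 el -62.5 y [-0.013 -0.919  0.395] x [0.967 0.089 0.239] J [-10.5 -24.6 -58.2  30.6 -40.7  82. ] F [ 0.1 -0.4 -0.7] op 0.0875
```

```bash
python3 -m handwheel '[[[-0.009,-0.015,0.004,0,0],[-0.012,-0.019,0.005,0,0],[-0.014,-0.023,0.007,0,0],[-0.014,-0.023,0.007,0,0],[-0.014,-0.023,0.007,0,0],[-0.014,-0.023,0.007,0,0],[-0.014,-0.023,0.007,0,0],[-0.014,-0.023,0.007,0,0],[-0.014,-0.023,0.007,0,0]]]' ; python3 -c "
from h import *
st()"
```

```text
clock: 49.52
tool_pos: [0.1737, -0.2459, 0.23]
orientation: [165.4, -10.5, 3.9]
force: [-0.3, 0.6, 0.4]
opening: 0.0872
t 49.52 p [ 0.1737 -0.2459  0.23  ] d az -51.2 el -72.1 y [ 0.021 -0.969  0.248] x [0.981 0.067 0.181] J [ 16.6 -42.7 -58.2  17.8 -68.5  70.3] F [-0.3  0.6  0.4] op 0.0872
```

```bash
python3 -m handwheel '[[[-0.008,-0.012,0.013,0,0],[-0.008,-0.012,0.013,0,0],[-0.008,-0.012,0.013,0,0],[-0.008,-0.012,0.013,0,0],[-0.008,-0.012,0.013,0,0],[-0.008,-0.012,0.013,0,0],[-0.008,-0.012,0.013,0,0]]]' ; python3 -c "
from h import *
st()"
```

```text
clock: 50.1
tool_pos: [0.1527, -0.2336, 0.1914]
orientation: [171.1, -8.5, 3.7]
force: [0.1, 0.3, 0.5]
opening: 0.0877
t 50.1 p [ 0.1527 -0.2336  0.1914] d az -42.8 el -77.7 y [ 0.04  -0.987  0.153] x [0.987 0.063 0.149] J [  4.7 -37.3 -58.2  10.3 -61.1  83.9] F [0.1 0.3 0.5] op 0.0877
```

```bash
python3 -m handwheel '[[[-0.012,-0.01,0.013,0,0],[-0.012,-0.01,0.013,0,0],[-0.012,-0.01,0.013,0,0],[-0.012,-0.01,0.013,0,0],[-0.012,-0.01,0.013,0,0],[-0.011,-0.009,0.013,0,0]]]' ; python3 -c "
from h import *
st()"
```

```text
clock: 50.6
tool_pos: [0.0996, -0.2351, 0.1511]
orientation: [175.9, -8.1, 3.6]
force: [-0.1, -0.4, 0.9]
opening: 0.0875
t 50.6 p [ 0.0996 -0.2351  0.1511] d az -23.3 el -80.9 y [ 0.053 -0.996  0.071] x [0.988 0.062 0.141] J [-15.7 -31.3 -58.2   1.5 -54.1 108.3] F [-0.1 -0.4  0.9] op 0.0875
```

```bash
python3 -m handwheel '[[[0.02,-0.01,0.003,0,0],[0.034,-0.015,0.005,0,0],[0.034,-0.015,0.005,0,0],[0.034,-0.015,0.005,0,0],[0.034,-0.015,0.005,0,0],[0,0,0,0,0]]]' ; python3 -c "
from h import *
st()"
```

```text
clock: 51.1
tool_pos: [0.2592, -0.1623, 0.1544]
orientation: [176.5, -8.0, 3.8]
force: [-0.2, -0.2, 1.2]
opening: 0.0876
t 51.1 p [ 0.2592 -0.1623  0.1544] d az -19.7 el -81.2 y [ 0.058 -0.996  0.06 ] x [0.988 0.066 0.14 ] J [ 14.3 -22.4 -56.8   6.5 -48.5  75.3] F [-0.2 -0.2  1.2] op 0.0876
```

```bash
python3 -m handwheel '[[[-0.01,-0.004,0.006,0,0],[-0.013,-0.006,0.008,0,0],[-0.016,-0.007,0.009,0,0],[-0.016,-0.007,0.009,0,0],[-0.016,-0.007,0.009,0,0],[-0.016,-0.007,0.009,0,0],[-0.016,-0.007,0.009,0,0],[-0.016,-0.007,0.009,0,0]]]' ; python3 -c "
from h import *
st()"
```

```text
clock: 51.77
tool_pos: [0.1738, -0.1645, 0.1297]
orientation: [-178.3, -5.4, 3.5]
force: [-0.4, -0.8, -0.6]
opening: 0.0876
t 51.77 p [ 0.1738 -0.1645  0.1297] d az 21.0 el -84.3 y [ 0.063 -0.998 -0.03 ] x [0.994 0.06  0.094] J [  6.3 -27.  -58.3  -1.8 -53.2  88.2] F [-0.4 -0.8 -0.6] op 0.0876
```

```bash
python3 -m handwheel '[[[0.02,-0.02,-0.005,0,0],[0.02,-0.036,-0.002,0,0],[0.02,-0.036,-0.002,0,0],[0.02,-0.036,-0.002,0,0],[0.015,-0.036,-0.002,0,0],[0.01,-0.036,0,0,0],[0,-0.02,0,0,0],[0,0,0,0,0]]]' ; python3 -c "
from h import *
st()"
```

```text
clock: 52.43
tool_pos: [0.2476, 0.0102, 0.1565]
orientation: [-178.1, -5.1, 3.9]
force: [0.3, 0.7, -0.4]
opening: 0.088
t 52.43 p [0.2476 0.0102 0.1565] d az 24.5 el -84.6 y [ 0.071 -0.997 -0.033] x [0.994 0.068 0.089] J [ 61.1 -32.3 -58.2   3.8 -59.7  31.2] F [ 0.3  0.7 -0.4] op 0.088
```

```bash
python3 -m handwheel '[[[-0.009,0.003,0.009,0,0],[-0.012,0.004,0.012,0,0],[-0.012,0.004,0.012,0,0],[-0.012,0.004,0.012,0,0],[-0.012,0.004,0.012,0,0]]]' ; python3 -c "
from h import *
st()"
```

```text
clock: 52.85
tool_pos: [0.2279, -0.0206, 0.1348]
orientation: [-176.8, -1.9, 3.6]
force: [0.5, -0.5, -0.3]
opening: 0.0878
t 52.85 p [ 0.2279 -0.0206  0.1348] d az 63.7 el -86.3 y [ 0.065 -0.996 -0.056] x [0.997 0.063 0.032] J [ 49.2 -29.  -58.3  -1.1 -57.2  45.1] F [ 0.5 -0.5 -0.3] op 0.0878
```

```bash
python3 -m handwheel '[[[0.015,-0.036,-0.003,0,0],[0,-0.036,-0.003,0,0],[0,-0.036,-0.003,0,0],[-0.01,-0.036,-0.003,0,0],[-0.01,-0.036,-0.003,0,0],[-0.005,0.008,0.008,0,0],[-0.006,0.01,0.01,0,0],[-0.006,0.01,0.01,0,0],[-0.006,0.01,0.01,0,0],[-0.006,0.01,0.01,0,0]]]' ; python3 -c "
from h import *
st()"
```

```text
clock: 53.68
tool_pos: [0.2065, 0.1106, 0.1301]
orientation: [-177.1, 0.1, 3.8]
force: [0.9, -0.0, 0.3]
opening: 0.0876
t 53.68 p [0.2065 0.1106 0.1301] d az 96.4 el -87.1 y [ 0.066 -0.997 -0.051] x [ 0.998  0.066 -0.002] J [ 81.1 -26.6 -58.3  -0.9 -55.5  13.2] F [ 0.9 -0.   0.3] op 0.0876
```

```bash
python3 -c "
from h import *
go([.45,.25,.3],14)
for n in ['scene','side']:
    s=snap(n)
    for d in place_of('tube1',s): print(n,round(d['conf'],2),np.round(d['xy'],1),at_z(s,d['xy'],.016).round(3))
    save(s,n+'20.png',(90,110,380,328) if n=='scene' else (170,110,420,300))"
```

```text
tool delta [ 0.2518 -0.1314 -0.1641] n 14 per row [ 0.018  -0.0094 -0.0117]
scene 0.84 [343.  248.4] [0.425 0.331 0.016]
scene 0.76 [168.2 167.3] [ 0.551 -0.381  0.016]
scene 0.55 [333.1 279.6] [0.543 0.395 0.016]
side 0.66 [213.  157.9] [0.554 0.38  0.016]
side 0.62 [187.6 174.4] [0.423 0.324 0.016]
side 0.59 [344.8 287.9] [ 0.573 -0.364  0.016]
```

```bash
python3 -m handwheel '[[[0.01,-0.005,-0.012,0,0],[0.018,-0.014,-0.01,0,0],[0.018,-0.02,-0.01,0,0],[0.018,-0.02,-0.01,0,0],[0.018,-0.02,-0.01,0,0],[0.018,-0.02,-0.01,0,0],[0.018,-0.02,-0.01,0,0],[0.018,-0.02,-0.01,0,0],[0.018,-0.02,-0.01,0,0],[0.018,-0.02,-0.01,0,0],[0.018,-0.02,-0.01,0,0],[0.018,-0.02,-0.01,0,0],[0.018,-0.02,-0.01,0,0],[0.018,-0.02,-0.01,0,0],[0.01,-0.02,0,0,0],[0,0,0,0,0]]]' ; python3 -c "
from h import *
st()
s=snap('wrist'); save(s,'w21.png')
for d in place_of('tube1',s): print(round(d['conf'],2),np.round(d['xy'],1),at_z(s,d['xy'],.016).round(3))"
```

```text
clock: 55.22
tool_pos: [0.4442, 0.4026, 0.2854]
orientation: [-177.2, 0.0, 3.8]
force: [-0.4, -0.3, -0.1]
opening: 0.0878
t 55.22 p [0.4442 0.4026 0.2854] d az 94.2 el -87.2 y [ 0.066 -0.997 -0.049] x [ 0.998  0.066 -0.   ] J [ 59.8  11.1  -6.2  -1.7 -70.4  34.4] F [-0.4 -0.3 -0.1] op 0.0878
0.64 [312.9 172.3] [0.439 0.344 0.016]
0.61 [285.9  84.4] [0.543 0.387 0.016]
```

```bash
python3 -m handwheel '[[[0,0,0,-0.12,0],[0,0,0,-0.12,0],[0,0,0,-0.12,0],[0,0,0,-0.12,0],[0,0,0,-0.065,0],[0,0,0,0,0]]]' ; python3 -c "
from h import *
st();go([.532,.4026,.12])
s=snap('wrist'); save(s,'w22.png')
for d in place_of('tube1',s): print(round(d['conf'],2),np.round(d['xy'],1),at_z(s,d['xy'],.016).round(3))
"
```

```text
clock: 55.82
tool_pos: [0.442, 0.3988, 0.2861]
orientation: [-177.6, -1.4, 35.1]
force: [0.0, -1.0, -0.3]
opening: 0.088
t 55.82 p [0.442  0.3988 0.2861] d az 94.8 el -87.2 y [ 0.576 -0.817 -0.042] x [0.818 0.575 0.025] J [ 59.8  10.7  -6.6  -1.7 -70.4  65.9] F [ 0.  -1.  -0.3] op 0.088
tool delta [0.0716 0.0557 0.1657] n 5 per row [0.0143 0.0111 0.0331]
0.76 [301.  197.5] [0.439 0.341 0.016]
0.64 [323.2 107.7] [0.546 0.387 0.016]
```

```bash
python3 -m handwheel '[[[0.008,0.006,0.02,0,0],[0.016,0.012,0.033,0,0],[0.016,0.012,0.033,0,0],[0.016,0.012,0.033,0,0],[0.016,0.012,0.033,0,0],[0,0,0.012,0,0],[0,0,0,0,0],[0,0,0,0,0]]]' ; python3 -c "
from h import *
st();go([.534,.4026,.043])
s=snap('scene'); save(s,'s23.png',(250,180,410,300))
for d in place_of('tube1',s): print(round(d['conf'],2),np.round(d['xy'],1),at_z(s,d['xy'],.016).round(3))
"
```

```text
clock: 56.58
tool_pos: [0.5318, 0.4045, 0.1214]
orientation: [-177.6, -1.3, 34.9]
force: [0.9, 0.6, 1.3]
opening: 0.0877
t 56.58 p [0.5318 0.4045 0.1214] d az 95.5 el -87.3 y [ 0.572 -0.819 -0.042] x [0.82  0.572 0.023] J [ 52.9  24.5  -9.3  -2.3 -54.2  73.3] F [0.9 0.6 1.3] op 0.0877
tool delta [-0.0011  0.0061  0.0782] n 2 per row [-0.0006  0.003   0.0391]
0.85 [330.2 279.2] [0.547 0.389 0.016]
0.78 [342.7 251.5] [0.436 0.339 0.016]
0.51 [165.7 167.7] [ 0.559 -0.385  0.016]
```

```bash
python3 -m handwheel '[[[0,0.004,0.02,0,0],[0,0,0.026,0,0],[0,0,0.022,0,0],[0,0,0.01,0,0],[0,0,0,0,0]]]' ; python3 -c "
from h import *
st()
s=snap('scene'); save(s,'s24.png',(250,180,410,300))
"
```

```text
clock: 57.1
tool_pos: [0.5332, 0.4054, 0.043]
orientation: [-177.6, -1.4, 35.0]
force: [0.5, -0.4, 1.0]
opening: 0.0874
t 57.1 p [0.5332 0.4054 0.043 ] d az 95.7 el -87.2 y [ 0.573 -0.818 -0.042] x [0.819 0.573 0.024] J [ 52.8  29.5 -12.9  -2.6 -45.6  74. ] F [ 0.5 -0.4  1. ] op 0.0874
```

```bash
python3 -m handwheel '[[[0,-0.004,-0.003,0,0],[0,-0.004,0,0,0],[0,-0.004,0,0,0],[0,-0.004,0,0,0],[0,-0.004,0,0,0],[0,0,0,0,0]]]' ; python3 -c "
from h import *
st()
s=snap('scene'); save(s,'s25.png',(250,180,410,300))
"
```

```text
clock: 57.65
tool_pos: [0.5241, 0.4216, 0.0515]
orientation: [-177.7, -1.6, 35.1]
force: [-0.3, -9.8, 20.0]
opening: 0.0878
t 57.65 p [0.5241 0.4216 0.0515] d az 90.4 el -87.2 y [ 0.575 -0.817 -0.04 ] x [0.818 0.574 0.028] J [ 54.5  29.  -12.5  -2.3 -46.2  72.2] F [-0.3 -9.8 20. ] op 0.0878
```

```bash
python3 -m handwheel '[[[0,-0.002,-0.003,0,0],[0,-0.003,-0.003,0,0],[0,-0.003,-0.003,0,0],[0,-0.003,-0.002,0,0],[0,-0.003,-0.001,0,0],[0,0,0,0,0]]]' ; python3 -c "
from h import *
st()
s=snap('scene'); save(s,'s26.png',(250,180,410,300))
"
```

```text
clock: 58.2
tool_pos: [0.5143, 0.4335, 0.0602]
orientation: [-177.6, -1.5, 35.0]
force: [-0.3, 0.2, -0.7]
opening: 0.0874
t 58.2 p [0.5143 0.4335 0.0602] d az 94.1 el -87.2 y [ 0.574 -0.818 -0.043] x [0.819 0.573 0.025] J [ 55.7  28.4 -12.   -2.4 -47.3  70.9] F [-0.3  0.2 -0.7] op 0.0874
```

```bash
python3 -m handwheel '[[[0,0,-0.02,0,0],[-0.015,0.02,-0.03,0,0],[-0.025,0.03,-0.03,0,0],[-0.02,0.04,-0.03,0,0],[-0.02,0.02,-0.02,0,0],[0,0,0,0,0]]]' ; python3 -c "
from h import *
st()
s=snap('wrist'); save(s,'w27.png')
for d in place_of('tube1',s): print(round(d['conf'],2),np.round(d['xy'],1),at_z(s,d['xy'],.016).round(3))
m=silhouettes('tube1',s)
for r in m:
    ys,xs=np.nonzero(r['region']); P=np.array([at_z(s,(x,y),.03)[:2] for x,y in zip(xs,ys)]); c=P.mean(0); u,sv,vt=np.linalg.svd(P-c,full_matrices=False); t=(P-c)@vt[0]; w=(P-c)@vt[1]
    print(round(r['conf'],2),c.round(4),'az',np.degrees(np.arctan2(vt[0][1],vt[0][0])).round(1),np.ptp(t).round(3),np.ptp(w).round(3))
"
```

```text
clock: 58.75
tool_pos: [0.5123, 0.3037, 0.1768]
orientation: [-177.6, -1.7, 34.8]
force: [-0.4, -0.1, -0.1]
opening: 0.0875
t 58.75 p [0.5123 0.3037 0.1768] d az 90.3 el -87.0 y [ 0.572 -0.819 -0.043] x [0.82  0.571 0.029] J [ 48.2  15.3 -15.2  -2.4 -57.4  78. ] F [-0.4 -0.1 -0.1] op 0.0875
0.96 [192.3 230.1] [0.436 0.338 0.016]
0.56 [211.  109.9] [0.544 0.386 0.016]
0.8 [0.5481 0.387 ] az -139.6 0.06 0.036
0.77 [0.4499 0.3379] az -179.0 0.065 0.036
0.61 [0.7071 0.2444] az 137.1 0.082 0.064
```

```bash
python3 -c "
from h import *
s=snap('wrist')
k=.64
for p,z in(((336,113),.032),((347,215),.032),((354,110),.016),((363,214),.016),((293,117),.016),((306,220),.016)): print(p,at_z(s,np.array(p)*k,z).round(4))
a=at_z(s,np.array((336,113))*k,.032)[:2];b=at_z(s,np.array((347,215))*k,.032)[:2]
u=(a-b)/np.linalg.norm(a-b); print('len',np.linalg.norm(a-b),'az',np.degrees(np.arctan2(u[1],u[0])))
left=np.array([-u[1],u[0]]); c=(a+b)/2+left*.00924; print('center',c)
c2=(at_z(s,np.array((354,110))*k,.016)[:2]+at_z(s,np.array((363,214))*k,.016)[:2])/2+left*.0185; print(c2)
t=c-left*.037; print('tcp',t); go([t[0],t[1],.09]); go([t[0],t[1],.0475])
"
```

```text
(336, 113) [0.5721 0.3996 0.032 ]
(347, 215) [0.5308 0.3652 0.032 ]
(354, 110) [0.5795 0.3955 0.016 ]
(363, 214) [0.5346 0.3592 0.016 ]
(293, 117) [0.5567 0.422  0.016 ]
(306, 220) [0.5123 0.385  0.016 ]
len 0.053768212365777585 az 39.79521515146867
center [0.54554514 0.38951022]
[0.54521123 0.39158082]
tcp [0.56922683 0.36108175]
tool delta [ 0.0762 -0.0076  0.0842] n 3 per row [ 0.0254 -0.0025  0.0281]
tool delta [ 0.0751 -0.0058  0.1267] n 4 per row [ 0.0188 -0.0014  0.0317]
```

```bash
python3 -m handwheel '[[[0.025,-0.002,0.02,-0.04,0],[0.025,-0.004,0.03,-0.045,0],[0.025,-0.004,0.03,0,0],[0,0,0.005,0,0],[0,0,0,0,0],[0,0,0,0,0]]]' ; python3 -c "
from h import *
st()
go([.5692,.3611,.0485])
o,R,p=pose(); print('left finger inner tip',(p+R@np.array([0,-.044,.017])).round(4))
"
```

```text
clock: 59.45
tool_pos: [0.5641, 0.3646, 0.0883]
orientation: [-177.7, -1.4, 39.9]
force: [0.5, -0.1, 1.8]
opening: 0.0879
t 59.45 p [0.5641 0.3646 0.0883] d az 97.4 el -87.3 y [ 0.641 -0.766 -0.039] x [0.767 0.641 0.025] J [ 48.3  26.9 -10.2  -2.6 -51.2  83.2] F [ 0.5 -0.1  1.8] op 0.0879
tool delta [0.0007 0.0075 0.0395] n 2 per row [0.0004 0.0038 0.0198]
left finger inner tip [0.5357 0.3991 0.073 ]
```

```bash
python3 -m handwheel '[[[0,0.0065,0.015,0,0],[0,0,0.018,0,0],[0,0,0.007,0,0],[0,0,0,0,0]]]' ; python3 -c "
from h import *
st()
o,R,p=pose(); q=(p+R@np.array([0,-.044,.017])); print('left finger inner tip',q.round(4), 'lat',(q[:2]-[.5455,.390])@np.array([-.64,.768]))
s=snap('scene'); save(s,'s28.png',(250,180,410,300))
"
```

```text
clock: 59.78
tool_pos: [0.568, 0.3608, 0.0495]
orientation: [-177.7, -1.6, 39.8]
force: [-0.8, -0.8, -0.2]
opening: 0.0873
t 59.78 p [0.568  0.3608 0.0495] d az 95.8 el -87.2 y [ 0.641 -0.767 -0.04 ] x [0.768 0.64  0.027] J [ 47.8  29.4 -11.9  -2.8 -46.9  83.9] F [-0.8 -0.8 -0.2] op 0.0873
left finger inner tip [0.5397 0.3954 0.0343] lat 0.007857701993172412
```

```bash
python3 -m handwheel '[[[0,0.003,0,0,0],[0,0,0.002,0,0],[0,0,0.0018,0,0],[0,-0.004,0.0005,0,0],[0,-0.004,0.001,0,0],[0,-0.004,0.0013,0,0],[0,-0.004,0.0016,0,0],[0,-0.004,0.002,0,0]]]' ; python3 -c "
from h import *
st()
s=snap('scene'); save(s,'s29.png',(250,180,410,300))
"
```

```text
clock: 60.5
tool_pos: [0.5581, 0.3757, 0.0413]
orientation: [-177.7, -1.7, 39.8]
force: [-1.6, 0.9, 1.3]
opening: 0.0875
t 60.5 p [0.5581 0.3757 0.0413] d az 92.9 el -87.1 y [ 0.641 -0.767 -0.04 ] x [0.768 0.64  0.03 ] J [ 49.4  29.8 -12.5  -2.8 -45.6  82.4] F [-1.6  0.9  1.3] op 0.0875
```

```bash
python3 -m handwheel '[[[0,-0.004,-0.02,0,0],[0,0,-0.035,0,0],[0,0,-0.035,0,0],[-0.03,0,-0.035,0.12,0],[-0.02,0,-0.02,0.12,0],[0,0,0,0.121,0],[0,0,0,0.121,0],[0,0,0,0.121,0],[0,0,0,0.121,0],[0,0,0,0.121,0],[0,0,0,0.121,0],[0,0,0,0.121,0],[0,0,0,0.121,0],[0,0,0,0.121,0],[0,0,0,0.121,0],[0,0,0,0.121,0],[0,0,0,0,0]]]' ; python3 -c "
from h import *
st()
s=snap('wrist'); save(s,'w30.png')
for d in place_of('tube1',s): print(round(d['conf'],2),np.round(d['xy'],1),at_z(s,d['xy'],.016).round(3))
s=snap('scene'); save(s,'s30.png',(90,110,380,328))
"
```

```text
clock: 61.97
tool_pos: [0.5182, 0.3425, 0.1804]
orientation: [-178.4, 2.3, -50.5]
force: [-0.1, 0.3, -0.6]
opening: 0.0874
t 61.97 p [0.5182 0.3425 0.1804] d az 95.0 el -87.2 y [-0.772 -0.636 -0.028] x [ 0.636 -0.771 -0.04 ] J [ 50.2  17.5 -11.6  -2.3 -59.   -9.6] F [-0.1  0.3 -0.6] op 0.0874
0.65 [210.8 212.3] [0.533 0.404 0.016]
0.58 [321.7 225. ] [0.439 0.342 0.016]
```

```bash
python3 -c "
from h import *
s=snap('wrist'); k=.64
Q=[at_z(s,np.array(p)*k,.032) for p in((281,326),(371,325),(375,350),(283,352))]
print(np.round(Q,4).tolist()); c=np.mean(Q,0); print(c)
go([c[0],c[1],.10]); go([c[0],c[1],.022])
"
```

```text
[[0.5589, 0.414, 0.032], [0.5177, 0.3779, 0.032], [0.5056, 0.3889, 0.032], [0.5479, 0.427, 0.032]]
[0.53253682 0.40193221 0.032     ]
tool delta [-0.0328 -0.0467  0.0833] n 3 per row [-0.0109 -0.0156  0.0278]
tool delta [-0.0297 -0.0445  0.1613] n 5 per row [-0.0059 -0.0089  0.0323]
```

```bash
python3 -m handwheel '[[[-0.01,-0.015,0.02,0,0.12],[-0.012,-0.016,0.03,0,0.12],[-0.011,-0.015,0.03,0,0.12],[0,0,0,0,0.12],[0,0,0,0,0.12]]]' ; python3 -c "
from h import *
st()
go([.5327,.403,.022])
s=snap('side'); save(s,'s31.png',(190,70,290,145))
s=snap('scene'); save(s,'s31b.png',(250,180,410,300))
"
```

```text
clock: 62.58
tool_pos: [0.5313, 0.4012, 0.1008]
orientation: [-178.6, 2.2, -50.0]
force: [0.4, -0.9, 0.5]
opening: 0.0769
t 62.58 p [0.5313 0.4012 0.1008] d az 98.5 el -87.4 y [-0.766 -0.642 -0.024] x [ 0.643 -0.765 -0.039] J [ 52.7  25.6 -10.6  -2.4 -52.  -11.3] F [ 0.4 -0.9  0.5] op 0.0769
tool delta [ 0.0026 -0.0004  0.0788] n 2 per row [ 0.0013 -0.0002  0.0394]
```

```bash
python3 -m handwheel '[[[0.002,0,0.03,0,0.12],[0,0,0.03,0,0.12],[0,0,0.015,0,0.12],[0,0,0.004,0,0.12],[0,0,0,0,0.12]]]' ; python3 -c "
from h import *
st()
s=snap('scene'); save(s,'s32b.png',(250,180,410,300))
s=snap('wrist'); save(s,'w32.png')
"
```

```text
clock: 63.1
tool_pos: [0.5333, 0.4035, 0.025]
orientation: [-178.4, 2.3, -50.1]
force: [0.5, -0.3, 1.0]
opening: 0.0772
t 63.1 p [0.5333 0.4035 0.025 ] d az 94.2 el -87.2 y [-0.768 -0.64  -0.029] x [ 0.641 -0.767 -0.04 ] J [ 52.7  30.6 -13.8  -2.7 -43.5 -10.9] F [ 0.5 -0.3  1. ] op 0.0772
```

```bash
python3 -m handwheel '[[[0,0,0.003,0,0.15],[0,0,0,0,0.3],[0,0,0,0,0.5],[0,0,0,0,0.7],[0,0,0,0,1],[0,0,0,0,1],[0,0,0,0,1],[0,0,-0.004,0,1],[0,0,-0.01,0,1],[0,0,-0.02,0,1],[0,0,-0.03,0,1],[0,0,-0.035,0,1],[0,0,-0.035,0,1],[0,0,-0.03,0,1],[0,0,0,0,1]]]' ; python3 -c "
from h import *
st()
s=snap('scene'); save(s,'s33.png',(90,110,380,328))
s=snap('wrist'); save(s,'w33.png')
"
```

```text
clock: 64.45
tool_pos: [0.5365, 0.3978, 0.1939]
orientation: [-177.7, 2.3, -50.0]
force: [0.7, 1.3, -0.1]
opening: 0.06
t 64.45 p [0.5365 0.3978 0.1939] d az 85.1 el -86.7 y [-0.767 -0.64  -0.04 ] x [ 0.642 -0.766 -0.04 ] J [ 52.2  20.6  -5.2  -2.  -61.5 -11.4] F [ 0.7  1.3 -0.1] op 0.06
```

```bash
python3 -m handwheel '[[[0,0,0,0.06,1],[0,0,0,0.113,1],[0,0,0,0.113,1],[0,0,0,0.113,1],[0,0,0,0.113,1],[0,0,0,0.113,1],[0,0,0,0.113,1],[0,0,0,0.113,1],[0,0,0,0.113,1],[0,0,0,0.053,1],[0,0,0,0,1]]]' ; python3 -c "
from h import *
st();go([.557,.0035,.17])
"
```

```text
clock: 65.47
tool_pos: [0.5331, 0.3953, 0.1837]
orientation: [178.8, 2.5, -108.6]
force: [0.1, -0.2, -0.9]
opening: 0.0597
t 65.47 p [0.5331 0.3953 0.1837] d az 97.0 el -87.3 y [-0.948  0.318  0.02 ] x [-0.319 -0.947 -0.043] J [ 52.3  21.1  -5.8  -2.2 -61.2 -69.8] F [ 0.1 -0.2 -0.9] op 0.0597
tool delta [ 0.364  -0.1476 -0.0049] n 10 per row [ 0.0364 -0.0148 -0.0005]
```

```bash
python3 -m handwheel '[[[0.018,-0.008,0,0,1],[0.0315,-0.0127,0,0,1],[0.0315,-0.0127,0,0,1],[0.0315,-0.0127,0,0,1],[0.0315,-0.0127,0,0,1],[0.0315,-0.0127,0,0,1],[0.0315,-0.0127,0,0,1],[0.0315,-0.0127,0,0,1],[0.0315,-0.0127,0,0,1],[0.0315,-0.0127,0,0,1],[0.0315,-0.0127,0,0,1],[0.031,-0.0127,0,0,1],[0,0,0,0,1],[0,0,0,0,1]]]' ; python3 -c "
from h import *
st();go([.557,.0035,.13])
s=snap('scene'); save(s,'s34.png',(130,120,310,255))
s=snap('side'); save(s,'s34b.png',(190,110,370,245))
"
```

```text
clock: 66.63
tool_pos: [0.5579, 0.0022, 0.1652]
orientation: [178.8, 2.5, -108.5]
force: [0.5, -0.8, -0.8]
opening: 0.0602
t 66.63 p [0.5579 0.0022 0.1652] d az 96.2 el -87.2 y [-0.948  0.317  0.02 ] x [-0.317 -0.947 -0.044] J [ 18.4  13.5 -18.9  -3.3 -57.  -35.2] F [ 0.5 -0.8 -0.8] op 0.0602
tool delta [0.0006 0.0006 0.0352] n 1 per row [0.0006 0.0006 0.0352]
```

```bash
python3 - <<'E'
from h import *
st()
go([0.557,0.0035,0.125],3)
E
sed -n 1,80p h.py
```

```text
t 66.73 p [0.5584 0.0041 0.1656] d az 95.2 el -87.2 y [-0.949  0.315  0.02 ] x [-0.316 -0.948 -0.045] J [ 18.6  13.5 -18.8  -3.3 -57.  -35.2] F [ 0.3 -0.1 -0.2] op 0.0602
tool delta [0.0029 0.0003 0.0405] n 3 per row [0.001  0.0001 0.0135]
import numpy as np, cv2
from plant import telemetry, vision, recognise, silhouettes, place_of
from scipy.spatial.transform import Rotation as Ro
def pose():
    o=telemetry.get_obs(); R=Ro.from_euler('xyz',o['orientation'],degrees=True).as_matrix()
    return o,R,np.array(o['tool_pos'])
def snap(n):
    o,R,p=pose()
    s=vision.snapshot(n)
    if n=='wrist':
        T=np.eye(4);T[:3,:3]=R;T[:3,3]=p
        s['cw']=T@s['tool_from_camera']
    else: s['cw']=s['cam_to_world']
    return s
def ray(s,uv):
    d=np.linalg.inv(s['mtx'])@np.array([uv[0],uv[1],1.0]); T=s['cw']
    return T[:3,3],T[:3,:3]@d
def at_z(s,uv,z):
    c,d=ray(s,uv); return c+d*(z-c[2])/d[2]
def proj(s,P):
    q=np.linalg.inv(s['cw'])@np.append(P,1.0); u=s['mtx']@q[:3]; return u[:2]/u[2]
def save(s,name,box=None,scale=None):
    im=s['color'][:,:,::-1]
    if box: x0,y0,x1,y1=box; im=im[y0:y1,x0:x1]
    f=scale or min(800/im.shape[1],600/im.shape[0])
    cv2.imwrite('pics/'+name,cv2.resize(im,None,fx=f,fy=f,interpolation=cv2.INTER_CUBIC))
def st():
    o,R,p=pose()
    d=R[:,2]; print('t',round(o['clock'],2),'p',p.round(4),'d az %.1f el %.1f'%(np.degrees(np.arctan2(d[1],d[0])),np.degrees(np.arcsin(d[2]))),'y',R[:,1].round(3),'x',R[:,0].round(3),'J',o['joint_pos'].round(1),'F',np.round(o['force'],1),'op',round(o['opening'],4))
def go(target,n=None):
    o,R,p=pose(); v=R.T@(np.array(target)-p); L=np.linalg.norm(v); n=n or int(np.ceil(L/.04)); print('tool delta',v.round(4),'n',n,'per row',(v/n).round(4))
C0=np.array([.557,-.036]);A0=-.1036
R0=np.array([[np.cos(A0),-np.sin(A0)],[np.sin(A0),np.cos(A0)]])
def tos(P): return (np.array(P)[...,:2]-C0)@R0
def fits(xy): return C0+R0@np.array(xy)
```

```bash
python3 -m handwheel '[[[0.001,0,0.015,0,1],[0.001,0,0.013,0,1],[0.001,0,0.007,0,1],[0,0,0.003,0,1],[0,0,0,0,1],[0,0,0,0,1]]]'
```

```text
clock: 67.23
tool_pos: [0.558, 0.0039, 0.1283]
orientation: [178.9, 2.6, -108.4]
force: [0.4, 0.2, -0.3]
opening: 0.06
```

```bash
python3 -m handwheel '[[[0,0,0.002,0,1],[0,0,0.002,0,1],[0,0,0.001,0,1],[0,0,0,0,1],[0,0,0,0,1]]]'
```

```text
clock: 67.65
tool_pos: [0.558, 0.0038, 0.1234]
orientation: [178.9, 2.6, -108.4]
force: [-1.6, 0.9, 4.1]
opening: 0.0598
```

Run:
```python
from h import *
s=snap('side'); save(s,'s35side.png')
print(proj(s,[.557,.0035,.11]))
```

```text
[265.76354525 188.10803536]
```

```bash
python3 -m handwheel '[[[0,0,0,0,0.33],[0,0,0,0,0.3],[0,0,0,0,0.25],[0,0,0,0,0.18],[0,0,0,0,0.12],[0,0,0,0,0.1],[0,0,0,0,0.1]]]'
```

```text
clock: 68.28
tool_pos: [0.5576, 0.0036, 0.1227]
orientation: [178.9, 2.6, -108.5]
force: [0.9, 0.1, 0.1]
opening: 0.0784
```

Run:
```python
from h import *
s=snap('side'); save(s,'s36side.png',(180,120,360,260))
s=snap('scene'); save(s,'s36scene.png',(120,80,400,300))
```

```text
(no output)
```

View pics/s36side.png

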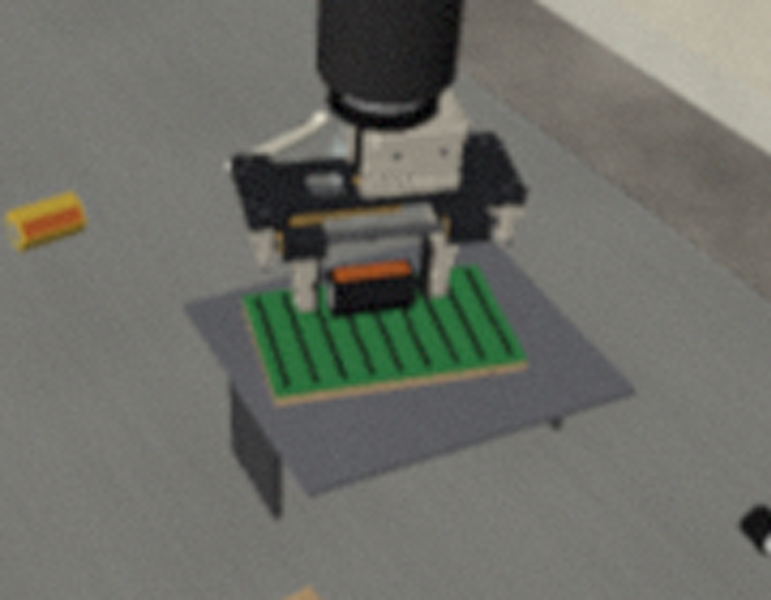

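View pics/s36scene.png

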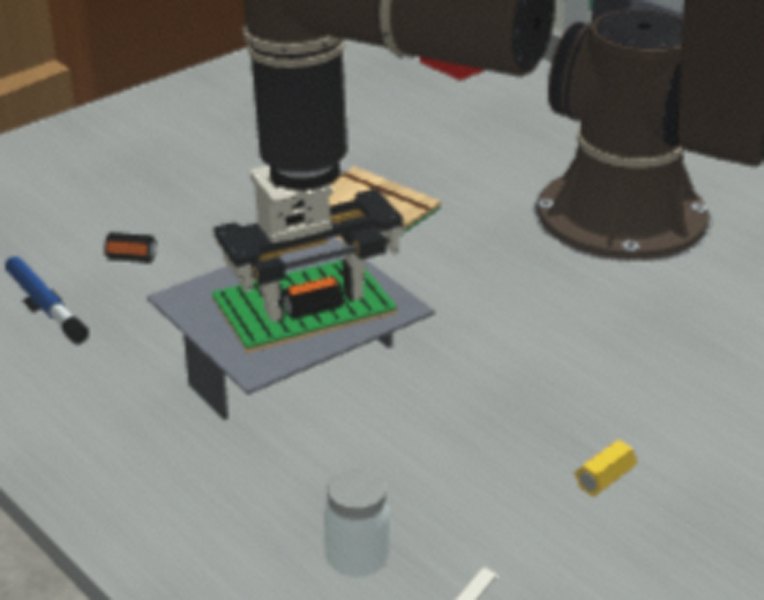

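```bash
python3 -m handwheel '[[[0,0,-0.01,0,0.1],[0,0,-0.02,0,0.1],[0,0,-0.035,0,0.1],[0,0,-0.035,0,0.1],[0.02,0,-0.02,0,0.1],[0.038,0,0,0,0],[0.038,0,0,0,0],[0.038,0,0,0,0],[0.038,0,0,0,0],[0.038,0,0,0,0],[0.035,0,0,0,0],[0.02,0,0,0,0],[0,0,0,0,0],[0,0,0,0,0]]]'
python3 - <<'E'
from h import *
st()
s=snap('scene'); save(s,'s37scene.png')
r=silhouettes('tube1',s); 
for x in r:
    ys,xs=np.where(x['region']); print('scene',x['conf'],x['xy'],at_z(s,x['xy'],.016).round(3),xs.min(),xs.max(),ys.min(),ys.max())
s=snap('wrist'); save(s,'s37wrist.png')
for x in silhouettes('tube1',s): print('wrist',x['conf'],x['xy'],at_z(s,x['xy'],.016).round(3))
E
```

```text
clock: 69.55
tool_pos: [0.4738, -0.2544, 0.2313]
orientation: [178.9, 2.6, -108.6]
force: [0.0, 0.1, -0.9]
opening: 0.0878
t 69.55 p [ 0.4738 -0.2544  0.2313] d az 94.0 el -87.2 y [-0.948  0.318  0.019] x [-0.318 -0.947 -0.045] J [ -9.3   9.1 -15.4  -3.  -66.2  -8. ] F [ 0.   0.1 -0.9] op 0.0878
scene 0.59 [234.9, 190.3] [ 0.466 -0.106  0.016] 224 246 182 196
scene 0.57 [168.4, 168.7] [ 0.555 -0.373  0.016] 159 176 165 176
scene 0.57 [343.2, 250.6] [0.432 0.338 0.016] 331 352 242 261
wrist 0.78 [128.1, 91.8] [ 0.572 -0.367  0.016]
```

View pics/s37scene.png

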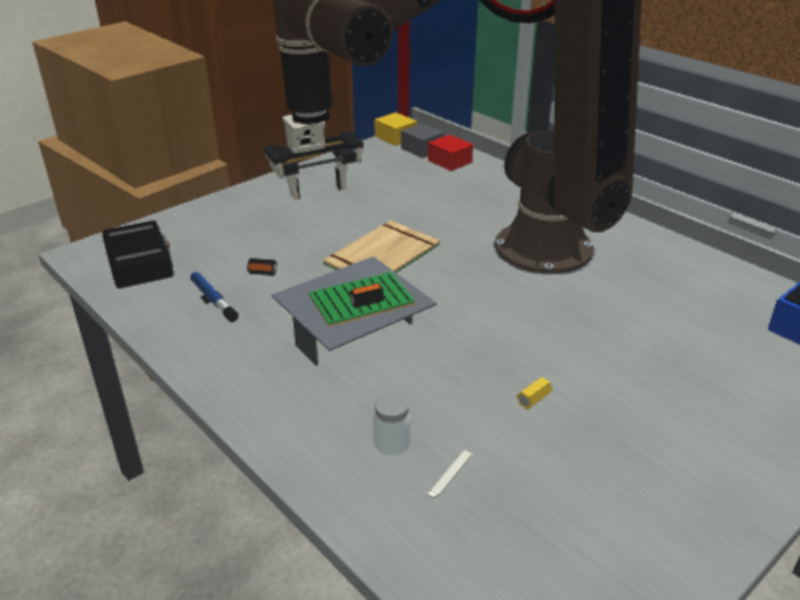

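View pics/s37wrist.png

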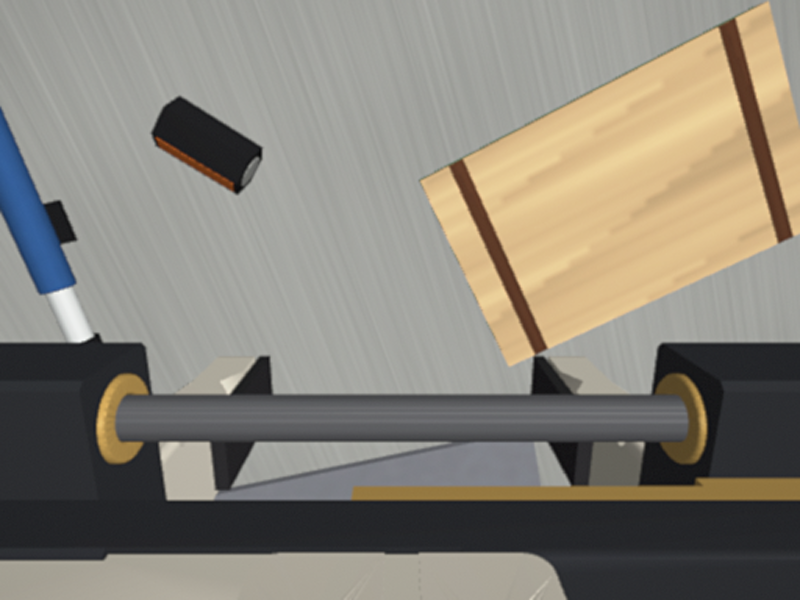

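Run:
```python
from h import *
s=snap('wrist'); save(s,'s38w.png',(80,40,200,150))
for n,uv in dict(far1=(180,97),far2=(262,150),near1=(157,137),near2=(240,183)).items():
    print(n,at_z(s,np.array(uv)*.64,.032).round(4))
print(s['cw'][:3,3])
```

```text
far1 [ 0.5668 -0.3932  0.032 ]
far2 [ 0.5314 -0.3485  0.032 ]
near1 [ 0.5907 -0.3765  0.032 ]
near2 [ 0.5529 -0.3342  0.032 ]
[ 0.452727   -0.32387428  0.36835998]
```

View pics/s38w.png

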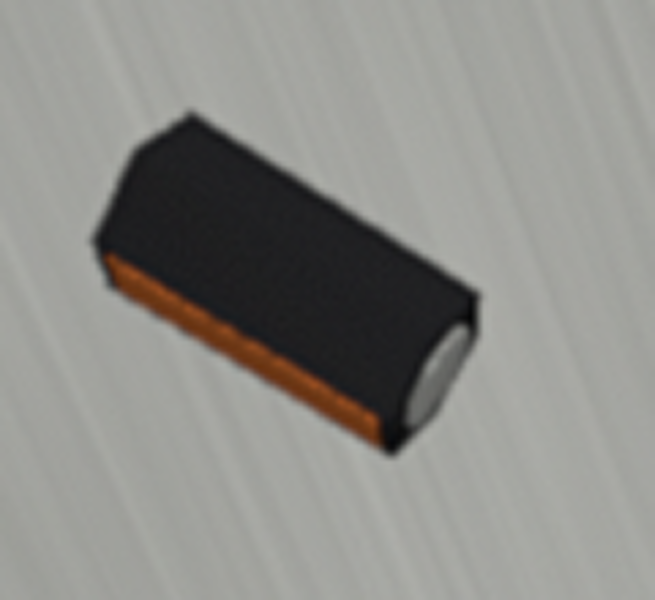

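Run:
```python
from h import *
s=snap('wrist')
P={}
for n,uv,z in [('fm1',(192,113),.016),('fm2',(478,295),.016),('nm1',(110,290),.016),('nm2',(390,452),.016),('tf',(137,150),.032),('tn',(95,243),.032)]:
    P[n]=at_z(s,np.array(uv)/5.455+[80,40],z); print(n,P[n].round(4))
c=(P['fm1']+P['fm2']+P['nm1']+P['nm2'])/4
a=(P['fm1']-P['fm2']+P['nm1']-P['nm2'])/2; L=np.linalg.norm(a); a/=L
w=((P['nm1']+P['nm2'])-(P['fm1']+P['fm2']))/2
print(c,L,np.degrees(np.arctan2(a[1],a[0])),np.linalg.norm(w),np.degrees(np.arctan2(w[1],w[0])))
t=(P['tf']+P['tn'])/2-.03*a; print('centre from top',t, np.linalg.norm(P['tf']-P['tn']))
```

```text
fm1 [ 0.5717 -0.3975  0.016 ]
fm2 [ 0.5344 -0.3514  0.016 ]
nm1 [ 0.6    -0.3741  0.016 ]
nm2 [ 0.5621 -0.3298  0.016 ]
tf [ 0.5781 -0.3917  0.032 ]
tn [ 0.5922 -0.38    0.032 ]
[ 0.56705743 -0.36322518  0.016     ] 0.058798850629347824 -50.29593920567477 0.03594922191257578 38.76024672664449
centre from top [ 0.5660046  -0.36276317  0.032     ] 0.01833929752662532
```

```bash
python3 -m handwheel '[[[0,0,0,-0.06,0],[0,0,0,-0.113,0],[0,0,0,-0.113,0],[0,0,0,-0.113,0],[0,0,0,-0.113,0],[0,0,0,-0.113,0],[0,0,0,-0.113,0],[0,0,0,-0.113,0],[0,0,0,-0.113,0],[0,0,0,-0.0535,0],[0,0,0,0,0],[0,0,0,0,0]]]'
python3 - <<'E'
from h import *
st()
go([.5949,-.3395,.09],6)
E
```

```text
clock: 70.85
tool_pos: [0.4746, -0.2528, 0.2308]
orientation: [-178.4, 2.3, -50.2]
force: [0.2, -0.1, 0.3]
opening: 0.0875
t 70.85 p [ 0.4746 -0.2528  0.2308] d az 94.4 el -87.2 y [-0.768 -0.64  -0.028] x [ 0.64  -0.767 -0.04 ] J [ -9.1   9.1 -15.4  -3.  -66.2  50.2] F [ 0.2 -0.1  0.3] op 0.0875
tool delta [ 0.1491 -0.033   0.1359] n 6 per row [ 0.0249 -0.0055  0.0227]
```

```bash
python3 -m handwheel '[[[0.015,-0.003,0.01,0,0],[0.025,-0.0055,0.0227,0,0],[0.025,-0.0055,0.0227,0,0],[0.025,-0.0055,0.0227,0,0],[0.025,-0.0055,0.0227,0,0],[0.02,-0.0055,0.02,0,0],[0.0141,-0.0025,0.015,0,0],[0,0,0,0,0],[0,0,0,0,0]]]'
python3 - <<'E'
from h import *
st()
go([.5949,-.3395,.0535],6)
s=snap('wrist'); save(s,'s39w.png')
s=snap('scene'); save(s,'s39s.png',(120,120,260,225))
E
```

```text
clock: 71.6
tool_pos: [0.5943, -0.3396, 0.0882]
orientation: [-178.5, 2.5, -50.2]
force: [-0.3, 0.2, -0.1]
opening: 0.0877
t 71.6 p [ 0.5943 -0.3396  0.0882] d az 98.0 el -87.1 y [-0.769 -0.639 -0.027] x [ 0.639 -0.768 -0.043] J [-15.   29.4  -5.6  -3.2 -56.2  56.5] F [-0.3  0.2 -0.1] op 0.0877
tool delta [0.0018 0.0004 0.0346] n 6 per row [0.0003 0.0001 0.0058]
```

View pics/s39s.png

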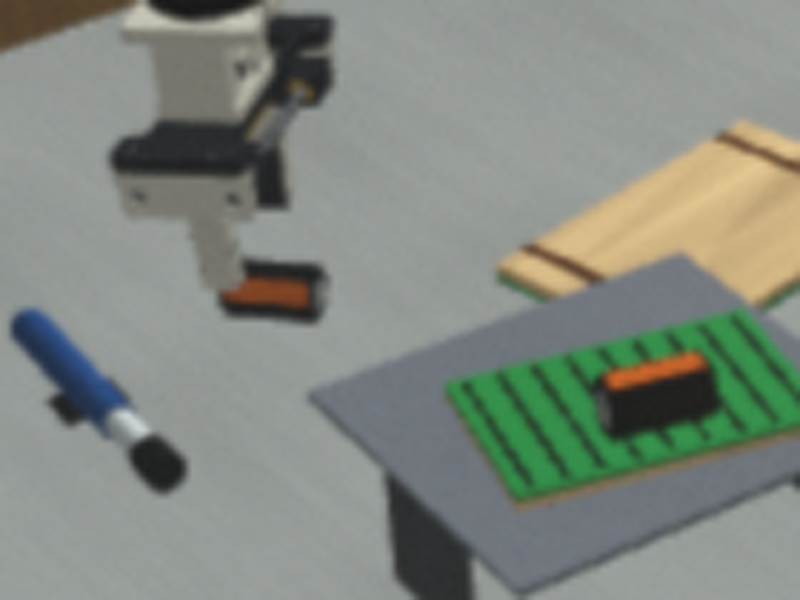

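```bash
python3 -m handwheel '[[[0,0,0.008,0,0],[0.001,0,0.012,0,0],[0.001,0,0.009,0,0],[0,0,0.005,0,0],[0,0,0,0,0],[0,0,0,0,0]]]'
python3 - <<'E'
from h import *
st()
o,R,p=pose()
tip=p+R@np.array([0,.044,.017]); c=np.array([.5665,-.363,.016]); S=np.array([-.769,-.639,0])
print('tip',tip,'offset along S',(tip-c)@S,'axis',(tip-c)@np.array([.639,-.769,0]))
E
```

```text
clock: 72.2
tool_pos: [0.5956, -0.3396, 0.0555]
orientation: [-178.4, 2.3, -50.1]
force: [0.7, -0.6, 0.5]
opening: 0.0874
t 72.2 p [ 0.5956 -0.3396  0.0555] d az 95.6 el -87.2 y [-0.768 -0.64  -0.028] x [ 0.641 -0.766 -0.041] J [-14.9  31.3  -7.1  -3.3 -52.7  56.8] F [ 0.7 -0.6  0.5] op 0.0874
tip [ 0.56172666 -0.36693104  0.03730535] offset along S 0.006182632743865432 axis -2.719452854296249e-05
```

```bash
python3 -m handwheel '[[[0,0,0.003,0,0],[0,0,0.002,0,0],[0,0,0.002,0,0],[0,0.004,0.0005,0,0],[0,0.004,0.001,0,0],[0,0.004,0.0013,0,0],[0,0.004,0.0016,0,0],[0,0.004,0.002,0,0],[0,0,0,0,0],[0,0,0,0,0]]]'
python3 - <<'E'
from h import *
st()
s=snap('scene'); save(s,'s40s.png',(120,120,260,225))
E
```

```text
clock: 73.03
tool_pos: [0.5803, -0.3522, 0.0424]
orientation: [-178.4, 2.3, -50.1]
force: [0.0, -0.6, 0.8]
opening: 0.0874
t 73.03 p [ 0.5803 -0.3522  0.0424] d az 94.1 el -87.2 y [-0.768 -0.64  -0.029] x [ 0.641 -0.767 -0.04 ] J [-16.3  31.6  -8.6  -3.4 -50.8  58.3] F [ 0.  -0.6  0.8] op 0.0874
```

View pics/s40s.png

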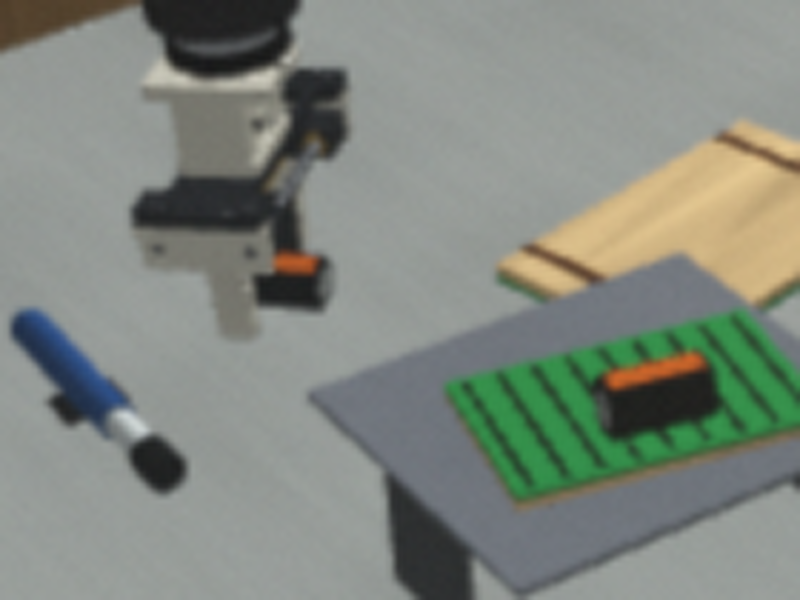

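```bash
python3 -m handwheel '[[[0,0,-0.015,0,0],[0,0,-0.035,0,0],[0,0,-0.035,0.06,0],[0,0,-0.035,0.12,0],[0,0,-0.035,0.12,0],[0,0,-0.035,0.12,0],[0,0,-0.015,0.12,0],[0,0,0,0.12,0],[0,0,0,0.12,0],[0,0,0,0.12,0],[0,0,0,0.12,0],[0,0,0,0.12,0],[0,0,0,0.12,0],[0,0,0,0.12,0],[-0.01,0,0,0.12,0],[-0.02,0,0,0.071,0],[-0.014,0,0,0,0],[0,0,0,0,0],[0,0,0,0,0]]]'
python3 - <<'E'
from h import *
st()
s=snap('wrist'); save(s,'s41w.png'); print(proj(s,[.5523,-.3748,.032]))
for x in silhouettes('tube1',s):
    ys,xs=np.where(x['region']); print(x['conf'],x['xy'],at_z(s,x['xy'],.016).round(4),xs.min(),xs.max(),ys.min(),ys.max())
E
```

```text
clock: 74.67
tool_pos: [0.6136, -0.3304, 0.2478]
orientation: [177.7, 1.6, -139.9]
force: [0.8, -0.9, -0.2]
opening: 0.0874
t 74.67 p [ 0.6136 -0.3304  0.2478] d az 94.8 el -87.2 y [-0.644  0.764  0.04 ] x [-0.765 -0.644 -0.029] J [-13.8  23.4   6.7  -2.8 -74.2 -35.3] F [ 0.8 -0.9 -0.2] op 0.0874
[252.863676    97.69130616]
0.61 [251.1, 103.0] [ 0.5575 -0.3724  0.016 ] 224 280 85 119
```

View pics/s41w.png

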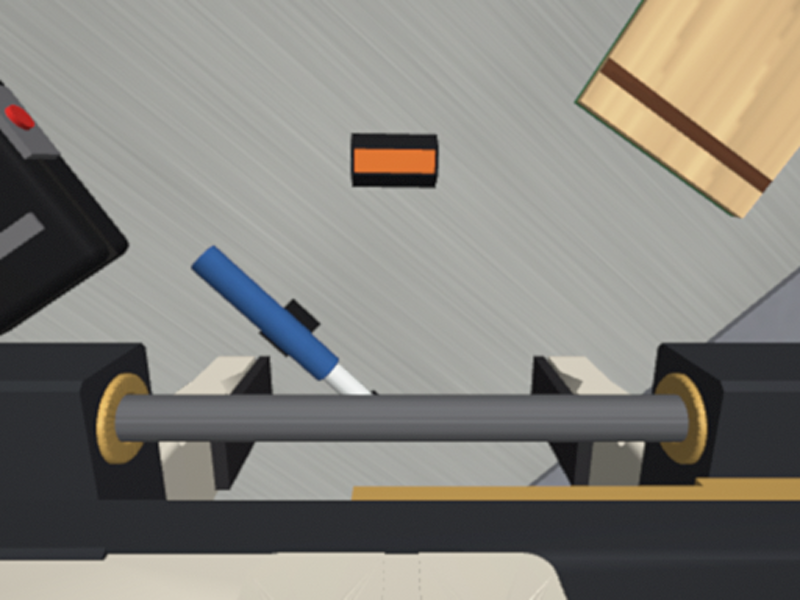

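Run:
```python
from h import *
s=snap('wrist'); f=.64
for n,uv,z in [('stripeC',(395,161),.032),('sl',(353,161),.032),('sr',(437,161),.032),('c-mid top',(394.5,134),.016),('c-mid bot',(394.5,188),.016)]:
    print(n,at_z(s,np.array(uv)*f,z).round(4))
l,r=[at_z(s,np.array(u)*f,.032) for u in ((353,161),(437,161))]
d=r-l; print(np.degrees(np.arctan2(d[1],d[0])),np.linalg.norm(d))
```

```text
stripeC [ 0.5556 -0.3721  0.032 ]
sl [ 0.5738 -0.3938  0.032 ]
sr [ 0.5372 -0.3502  0.032 ]
c-mid top [ 0.5417 -0.3835  0.016 ]
c-mid bot [ 0.5699 -0.36    0.016 ]
129.95970704073318 0.05694186923531932
```

Run:
```python
from h import *
go([.5556,-.372,.07],6)
```

```text
tool delta [ 0.0748 -0.0017  0.1761] n 6 per row [ 0.0125 -0.0003  0.0294]
```

```bash
python3 -m handwheel '[[[0.007,0,0.015,0,0.05],[0.0125,0,0.03,0,0.1],[0.0125,0,0.03,0,0.12],[0.0125,-0.0005,0.03,0,0.12],[0.0125,-0.0005,0.03,0,0.12],[0.0125,-0.0005,0.026,0,0.12],[0.0053,0,0.015,0,0.12],[0,0,0,0,0.12],[0,0,0,0,0.12]]]'
python3 - <<'E'
from h import *
st(); go([.5556,-.372,.0235],4)
E
```

```text
clock: 75.57
tool_pos: [0.555, -0.3723, 0.0699]
orientation: [177.6, 1.6, -140.2]
force: [1.0, -0.2, 0.7]
opening: 0.0768
t 75.57 p [ 0.555  -0.3723  0.0699] d az 96.0 el -87.2 y [-0.641  0.767  0.041] x [-0.768 -0.64  -0.028] J [-18.7  29.2  -8.8  -3.2 -53.3 -29.6] F [ 1.  -0.2  0.7] op 0.0768
tool delta [ 0.0006 -0.0021  0.0464] n 4 per row [ 0.0002 -0.0005  0.0116]
```

```bash
python3 -m handwheel '[[[0,-0.001,0.01,0,0.12],[0,-0.001,0.015,0,0.12],[0,0,0.012,0,0.12],[0,0,0.007,0,0.12],[0,0,0.002,0,0.12],[0,0,0,0,0.12],[0,0,0,0,0.3],[0,0,0,0,1],[0,0,0,0,1],[0,0,0,0,1],[0,0,0,0,1],[0,0,0,0,1]]]'
python3 - <<'E'
from h import *
st()
E
```

```text
clock: 76.57
tool_pos: [0.5572, -0.3712, 0.025]
orientation: [177.8, 1.7, -140.2]
force: [-0.4, 1.5, 4.6]
opening: 0.0596
t 76.57 p [ 0.5572 -0.3712  0.025 ] d az 93.1 el -87.2 y [-0.641  0.766  0.039] x [-0.767 -0.64  -0.029] J [-18.5  32.1 -10.6  -3.5 -48.4 -29.3] F [-0.4  1.5  4.6] op 0.0596
```

```bash
python3 -m handwheel '[[[0,0,-0.006,0,1],[0,0,-0.015,0,1],[0,0,-0.03,0,1],[0,0,-0.035,-0.05,1],[0,0,-0.035,-0.1,1],[0,0,-0.035,-0.1,1],[0,0,-0.015,-0.1,1],[0,0,0,-0.1,1],[0,0,0,-0.1,1],[0,0,0,0,1],[0,0,0,0,1]]]'
python3 - <<'E'
from h import *
st(); go([.540,-.0475,.19],9)
E
```

```text
clock: 77.48
tool_pos: [0.557, -0.3793, 0.1949]
orientation: [178.8, 2.6, -108.8]
force: [-0.6, 0.0, -0.6]
opening: 0.0601
t 77.48 p [ 0.557  -0.3793  0.1949] d az 95.1 el -87.2 y [-0.947  0.322  0.02 ] x [-0.323 -0.945 -0.045] J [-19.2  23.3  -0.6  -2.8 -67.4   1.5] F [-0.6  0.  -0.6] op 0.0601
tool delta [-0.308   0.1228  0.0213] n 9 per row [-0.0342  0.0136  0.0024]
```

```bash
python3 -m handwheel '[[[-0.02,0.008,0,0,1],[-0.034,0.0136,0.0024,0,1],[-0.034,0.0136,0.0024,0,1],[-0.034,0.0136,0.0024,0,1],[-0.034,0.0136,0.0024,0,1],[-0.034,0.0136,0.0024,0,1],[-0.034,0.0136,0.0024,0,1],[-0.034,0.0136,0.0024,0,1],[-0.034,0.0136,0.0024,0,1],[-0.015,0.006,0.0024,0,1],[0,0,0,0,1],[0,0,0,0,1]]]'
python3 - <<'E'
from h import *
st(); go([.540,-.0475,.14],9)
s=snap('scene'); save(s,'s42s.png',(160,120,300,225))
s=snap('side'); save(s,'s42side.png',(180,120,360,260))
E
```

```text
clock: 78.48
tool_pos: [0.5388, -0.0476, 0.1896]
orientation: [178.9, 2.6, -108.7]
force: [-0.4, -0.2, -1.7]
opening: 0.0601
t 78.48 p [ 0.5388 -0.0476  0.1896] d az 95.2 el -87.2 y [-0.947  0.319  0.02 ] x [-0.32  -0.946 -0.045] J [ 13.7  10.8 -19.   -3.2 -59.8 -30.8] F [-0.4 -0.2 -1.7] op 0.0601
tool delta [ 0.0017 -0.0021  0.0495] n 9 per row [ 0.0002 -0.0002  0.0055]
```

View pics/s42s.png

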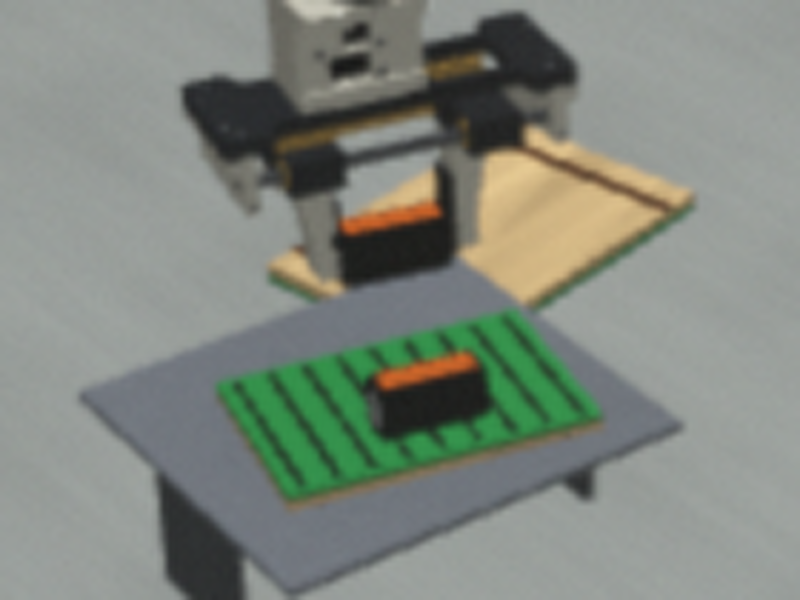

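View pics/s42side.png

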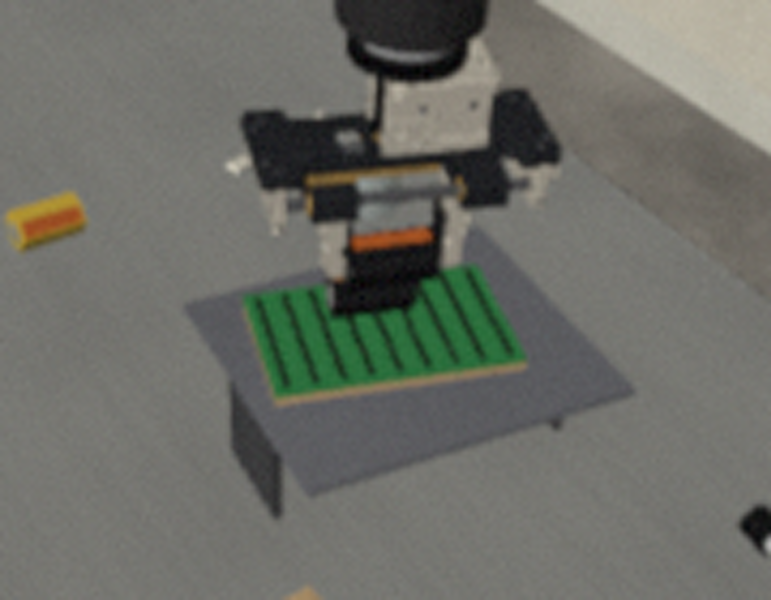

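```bash
python3 -m handwheel '[[[0.001,-0.001,0.012,0,1],[0.001,-0.001,0.018,0,1],[0,0,0.015,0,1],[0,0,0.009,0,1],[0,0,0.004,0,1],[0,0,0,0,1],[0,0,0,0,1]]]'
```

```text
clock: 79.17
tool_pos: [0.5404, -0.0487, 0.132]
orientation: [178.9, 2.6, -108.7]
force: [0.6, -0.7, -0.5]
opening: 0.0601
```

```bash
python3 -m handwheel '[[[0,0,0.002,0,1],[0,0,0.002,0,1],[0,0,0.001,0,1],[0,0,0,0,1],[0,0,0,0,1]]]'
```

```text
clock: 79.58
tool_pos: [0.54, -0.048, 0.1268]
orientation: [178.9, 2.6, -108.6]
force: [-0.2, 0.4, -1.3]
opening: 0.0597
```

```bash
python3 -m handwheel '[[[0,0,0.001,0,1],[0,0,0.001,0,1],[0,0,0,0,1],[0,0,0,0,1]]]'
```

```text
clock: 79.92
tool_pos: [0.5403, -0.0479, 0.1254]
orientation: [178.9, 2.6, -108.6]
force: [-2.0, 1.5, 5.5]
opening: 0.0602
```

Contact felt; release and back off.

```bash
python3 -m handwheel '[[[0,0,0,0,0.33],[0,0,0,0,0.3],[0,0,0,0,0.25],[0,0,0,0,0.18],[0,0,0,0,0.12],[0,0,0,0,0.1],[0,0,0,0,0.1],[0,0,-0.01,0,0.1],[0,0,-0.02,0,0.1],[0,0,-0.03,0,0.1],[0,0,-0.035,0,0.1],[0,0,-0.035,0,0.1],[0,0,-0.02,0,0.1],[0,0,0,0,0.1]]]'
```

```text
clock: 81.08
tool_pos: [0.5428, -0.0557, 0.281]
orientation: [179.4, 2.8, -108.6]
force: [0.6, 1.0, -0.8]
opening: 0.0787
```

```bash
python3 -m handwheel '[[[0.01,0,0,0,0.1],[0.03,0,0,0,0.1],[0.035,0,0,0,0.1],[0.035,0,0,0,0.1],[0.035,0,0,0,0.1],[0.03,0,0,0,0.1],[0.015,0,0,0,0.1],[0,0,0,0,0.1],[0,0,0,0,0.1]]]'
python3 - <<'E'
from h import *
st()
s=snap('scene'); save(s,'s43s.png',(160,110,300,215)); save(s,'s43full.png')
s=snap('side'); save(s,'s43side.png')
save(s,'s43sidec.png',(180,120,360,260))
E
```

```text
clock: 81.83
tool_pos: [0.4788, -0.2361, 0.2652]
orientation: [178.8, 2.6, -108.8]
force: [-0.3, 1.5, 0.1]
opening: 0.079
t 81.83 p [ 0.4788 -0.2361  0.2652] d az 96.0 el -87.2 y [-0.947  0.321  0.021] x [-0.322 -0.946 -0.045] J [ -7.2   7.4 -12.9  -2.9 -70.4 -10.5] F [-0.3  1.5  0.1] op 0.079
```

View pics/s43s.png

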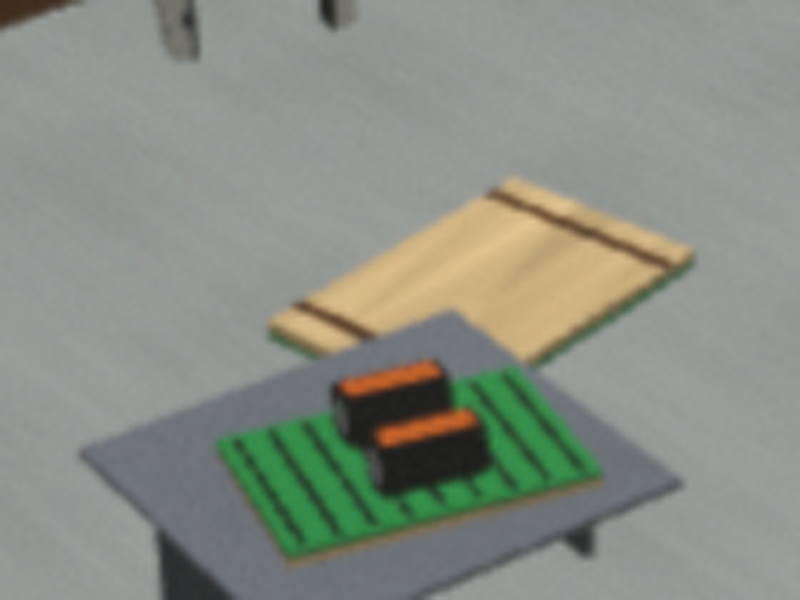

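View pics/s43side.png

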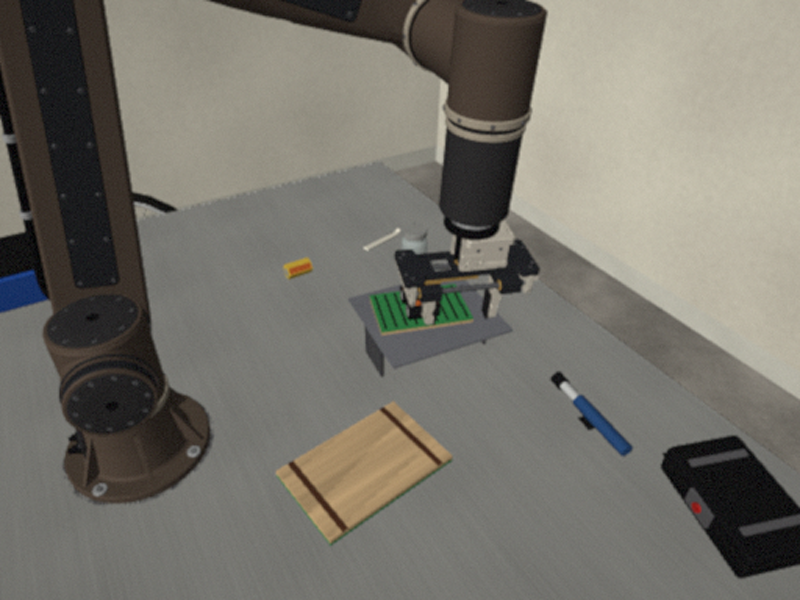

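View pics/s43full.png

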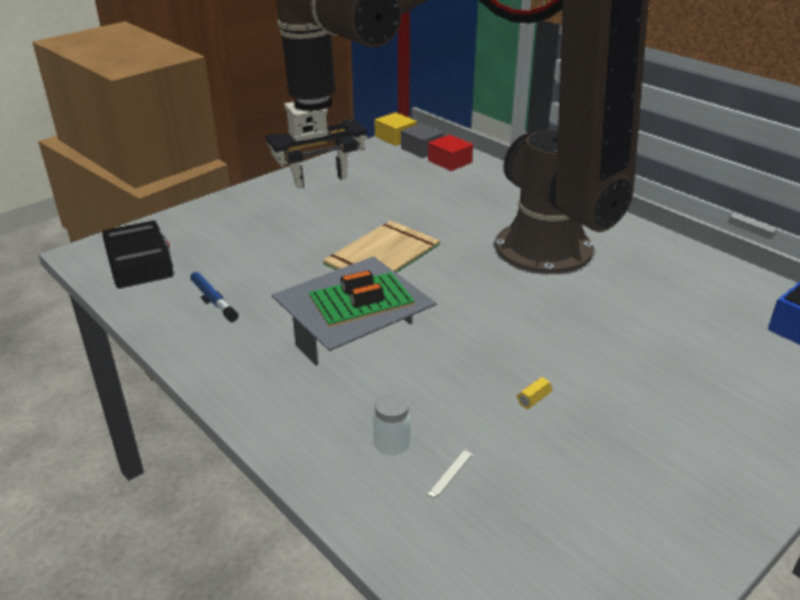

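View pics/s43sidec.png

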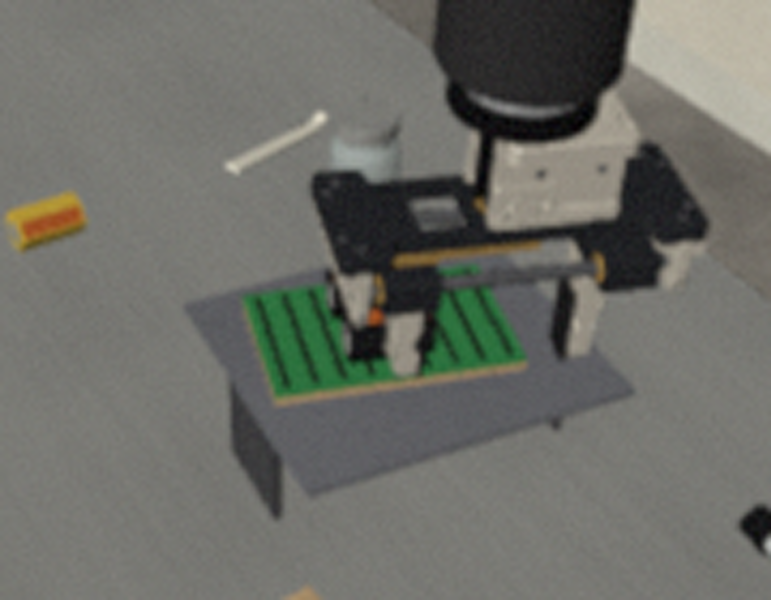

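Run:
```python
from h import *
s=snap('scene'); 
f=lambda u: at_z(s,np.array(u)/5.714+[160,110],.1)
L,B,Rr,T=[tos(f(u)) for u in ((218,440),(290,552),(604,473),(519,368))]
print(L,B,Rr,T); d=(L-T+B-Rr)/2; print('len',np.linalg.norm(d),'wid',np.linalg.norm((B-L+Rr-T)/2),'yaw',np.arctan2(d[1],d[0]),'c',(L+B+Rr+T)/4)
g=lambda u: at_z(s,np.array(u)/5.714+[160,110],.132)
for n,q in (('A',[(377,430),(476,410),(480,427),(380,447)]),('B',[(343,380),(438,362),(443,378),(348,397)])):
    P=np.array([g(u) for u in q]); c=P.mean(0); print(n,c.round(4),'stand',tos(c).round(3), 'world rel', (c[:2]-[.5484,-.0221])@np.array([[.948,.317],[-.317,.948]]))
```

```text
[ 0.06583451 -0.05942993] [0.08867777 0.05163993] [-0.0856202   0.09037811] [-0.10965496 -0.0213383 ]
len 0.17906288521522445 wid 0.11383241077846623 yaw -0.21621370708251056 c [-0.01019072  0.01531245]
A [0.5536 0.0035 0.132 ] stand [-0.007  0.039] world rel [-0.00316434  0.02595301]
B [ 0.5369 -0.046   0.132 ] stand [-0.019 -0.012] world rel [-0.0032897 -0.0263419]
```

```bash
python3 -c "
from plant import close_job
print(close_job())"
```

```text
the job is handed in; nothing more can be done
None
```

The job is handed in at about 82 s of the 210 s allowed. `close_job()` gives no verdict, so these results come from my own camera measurements.

**What I did**
- **Board:** I slid it out past the stand's left edge, gripped it, turned it over and laid it back with the green mat up.
- **Tubes:** I rolled both black tubes by 60° on the counter until the orange flat faced up. I then gripped each by its ends and set it down on the mat.

**Last checks**

| Check | Measured | Limit |
|---|---|---|
| Board centre on the stand, x | -10 mm | ±42 mm |
| Board centre on the stand, y | +15 mm | ±58 mm |
| Board turned from the stand's axis | 0.22 rad | 0.3 rad |
| First tube on the board (x, y) | (-3, +26) mm | ±88, ±56 mm |
| Second tube on the board (x, y) | (-3, -26) mm | ±88, ±56 mm |

- **Tube faces:** Both tubes show orange up in the scene picture.
- **Other things:** The pump, tyre lever, jar, yellow look-alike and larger board showed no visible change in the pictures. I did not measure their final positions.
- **Robot:** The gripper was open and the arm clear of everything.

**Not fully checked**
- **Board rotation:** It sits closer to its limit than anything else I measured.
- **Side view:** The gripper partly blocked the side camera in the last pictures, so the final check of the tubes rests on the scene camera.
- **Third tube:** I saw none in the scene or side pictures. I did not search under the stand or behind the black case separately.

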